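# Run the lens carriage round the curved guide of the ring-plate inspection stand

### The arm

A 7-joint arm with a two-finger parallel gripper is mounted at the origin on a cart in front of the work surface, level with it; the furniture and walls round the work are solid. World frame = base frame: x ahead of the robot, y to its left, z up, the work surface at z = 0. Lengths are in m, angles in rad, forces in N, time in s.
With the tool pointing down it reaches from about 0.425 to 0.875 m from the base axis. Payload 4.7 kg.
Tool frame: the origin (TCP) lies at the very end of the fingers, on their centre line; the grasp point (between the pads) lies behind it (ctrl.tcp_to_grasp is the y of the grasp point in the tool frame, in m); y points along the fingers, x is the direction in which the jaws open and shut, and the axes are right-handed (so a half turn about y gives the same grasp; the last joint's range is limited). The gripper opens to 87 mm and grips with 3 to 60 N. Pads are 19 mm wide; open, the fingers measure 117 mm over their backs; the gripper's body (75 mm by 190 mm) begins 51 mm behind the grasp point.
Start: joints at [-1.097, 0.321, -0.07, 1.45, 0.023, 1.371, -0.057], TCP at [0.288, 0.582, 0.223] pointing down, gripper open.
Joint ranges: [-2.86, 2.86], [-0.3, 2.09], [-1.38, 1.24], [0.06, 2.45], [-1.56, 4.7], [0.09, 2.05], [-2.69, 2.69]. Speed limits (rad/s): [2.57, 2.57, 3.14, 3.14, 3.14, 3.14, 3.14].

### API

Orientations are given as a rotation vector (axis times angle).
In Python, from bench import ctrl, get_image, workorder gives the robot as it stands.
- The arm moves only by the tool drive_tool, never from a script. Its argument "increments" is text: rows parted by semicolons, each of 5 numbers parted by spaces: the shift along the tool's x, y, z in mm, then the turn about the tool's y in degrees, then the closure in counts, from 0 (fully open) to 255 (shut). In form: tx ty tz yaw fingers; .... A call has 1 to 20 rows; each row shifts and turns the commanded pose from where the row before left it, along the tool's axes as they then stand; what a row does not reach is not made up. A row lasts 1/8 s, in which the tool goes at most 62.5 mm and 10.7 degrees, less where a joint would pass 70% of its speed; a pose out of reach is approached as far as the arm can. A call is refused whole if a number of a shift passes 62.5 or a number of a turn 10.7, either way. A call with a gripper value outside its range is refused whole. The fingers move at their own pace and stop on an object; "squeeze" is the grip in N (left out, the last holds). Time passes only in rows, so rows that do not move let the fingers close. It gives the time, the measured TCP pose, the force and the opening at its end, in the units of the state.
- ctrl.get_state(): the state, without advancing time (a new reading comes with each control period).
- get_image(name): name is "side" or "top"; returns a dict with "img" (384x512x3 uint8, red, green, blue), "mtx" (3x3 intrinsics, pixels), "camera_from_world" (4x4, takes a point from world to camera coordinates). Camera axes: x right, y up, looking along -z (the intrinsics and any distortion apply to the point x, -y, -z); pixel columns grow to the right and rows downward; lengths in m; the calibration is good to about 2 mm. A picture is of the moment at which its call begins. There is no depth.
- workorder.close_job(): hands the job in, once; it reports no verdict.
The state is a dict: "time": time; "joint_positions": joint angles; "qd": joint speeds; "joint_torque": joint torques, N m; "position": TCP position; "tool_rot": TCP orientation; "ft_force": force on the tool from outside, world axes, zero at the start; "torque": the same for the moment, N m; "grip_width": opening from 0.0 (shut) to 1.0 (fully open).
Only numpy, scipy, OpenCV 4.12 (cv2) and the standard library are available. Lean on these libraries where they do the work, as an engineer would, in place of code of your own. Each camera call takes 0.05 s, during which the arm holds its last target.

### The job

Pick up the little lens carriage by its black fin, thread its brass bush onto the tapered free end of the inspection stand's curved rod with the lens towards the ring plate, and slide it round the bend, turning it with the rod, until it is seated against the red stop collar with a light, steady push that you keep up for about half a second. Work gently: do not force the carriage on the rod, do not shift the collar (it is held on the rod by friction only), and leave everything else on the bench alone. Then let go and leave the carriage sitting upright against the collar.

Things in the scene. Friction and masses are not known exactly. Their poses are not given: they have to be found in the camera images.
- guide: Inspection stand, fixed: aluminium disc (radius 88 mm) with a black ring plate (radius 74 mm, knob 36 mm high) and a level steel rod 12 mm thick, axis 85 mm up, held only at its far end in a bracket (98 mm high). The rod sits a little skewed in the bracket: its free end is 5 to 8 mm to one side of the nominal line: feel for it. More than 12 N on it spoils it. Origin: centre of the underside; z up. 
- bend (a point): Centre of the rod's nominal bend, at rod height (z = 85 mm) over the stand's origin, axes as the stand's. The rod runs straight along +y from its free end (-120, -65) mm to (-120, 0), then as an arc of radius 120 mm: turned by angle a it is at (-120 cos a, 120 sin a) and heads towards (sin a, cos a), so a part on it turns clockwise by a. Bracket at a = 88 degrees. Its first 15 mm taper from 3 to 12 mm thick.
- stop_face (a point): Centre, on the rod's axis, of that face of the red stop collar (32 mm across, 10 mm thick, round the rod) which looks towards the free end. Its place on the bend differs each time: a = 52 to 74 degrees. The collar is clamped by friction only and slips along the rod if pushed with more than about 11 N.
- stop (a joint): Angle in rad of the red stop collar along the bend beyond a = 52 degrees; grows away from the free end. Must not be shifted.
- carriage_bore (a point): Centre of the carriage's bore, 22 mm above its underside and its standing height at the start. Axes: bore along y, z up, lens towards +x. The hole of the brass bush is 14.4 mm wide from y = -13 to +7 mm, then flares to a bell mouth 24 mm wide inside, 32 mm outside, at y = +16. The carriage goes onto the rod +y end first with +x towards the ring plate, so its axes match the stand's on the straight part of the rod.
- carriage_fin (a point): Grip point in the middle of the carriage's black ribbed fin, 42 mm straight above the bore's centre (64 mm above the underside). The fin is 10 mm thick (x), 24 mm long (y), and stands free from 14 to 60 mm above the bore's centre: take it from above, closing along the carriage's x.
- carriage_front (a point): Centre of the bush's bell mouth, its leading end, 16 mm from the bore's centre along the carriage's +y; meets the stop face. When seated the two points are about 3 to 4 mm apart, because the bend makes them touch at one edge.
- carriage: Loose lens carriage, about 0.22 kg, weighted low, at first on the bench: aluminium block 30 mm (x) by 24 mm (y) by 36 mm high, fin on top (82 mm high over all), lens barrel 12 mm thick out of its +x side to x = 27 mm, 10 mm above the underside. Origin: centre of the underside.
- weight_1: Bystander, leave alone: grey knob weight, 28 mm wide, 40 mm tall; origin at the centre of its underside.
- hex_block: Bystander, leave alone: aluminium block with hex keys, 82 mm tall; origin at the centre of its underside.
- tape_roll: Bystander, leave alone: roll of brown tape, 92 mm across, 48 mm tall; origin at the centre of its underside.
- dropper_0: Bystander, leave alone: amber dropper bottle with white top, 92 mm tall; origin at the centre of its underside.
- dropper_1: Bystander, leave alone: amber dropper bottle with black top, 92 mm tall; origin at the centre of its underside.
- weight_0: Bystander, leave alone: brass-coloured knob weight, 36 mm wide, 46 mm tall; origin at the centre of its underside.
- tweezers_0: Bystander, leave alone: black tweezers lying flat, 127 mm long; origin at the centre of its underside.
Things that resemble listed ones, but are neither listed nor needed, are in the scene too. What is shaped like the carriage but turquoise is not meant.

How it is judged:
On the way, in this order (a step that is already met when the one before it is completed fails the run):
1. the carriage is threaded on the straight part of the rod, front first, lens towards the ring plate (x of carriage_bore in the frame of guide between -0.133 and -0.107 m and z of carriage_bore in the frame of guide between 0.081 and 0.089 m and y of carriage_bore in the frame of guide between -0.045 and -0.018 m and y of carriage_front in the frame of guide between -0.032 and 0 m), for 0.1 s.
2. the carriage is pressed against the stop collar with more than 2 N for 0.2 s (horizontal distance between carriage_front and stop_face below 0.0055 m and z of carriage_bore in the frame of guide between 0.0805 and 0.0895 m and contact force between carriage and stop above 2 N), for 0.2 s.
At the end, for the whole second after the job is handed in: The carriage is on the rod (bore centre within 4.5 mm of the rod's height), its leading end within 5.5 mm of the stop face, upright within 0.25 rad, at rest and released (horizontal distance between carriage_front and stop_face below 0.0055 m and z of carriage_bore in the frame of guide between 0.0805 and 0.0895 m and angle between carriage's own z axis and vertical below 0.25 rad and linear speed of carriage below 0.02 m/s and contact force between carriage and the fingers below 0.05 N); the robot touches nothing.
It fails at once if the robot forces the carriage: more than 12 N between carriage and stand while the fingers touch the carriage (contact force between carriage and guide above 12 N and contact force between carriage and the fingers above 1 N).
It fails at once if the stop collar is shifted by more than 2.5 mm (distance of stop_face from where it was at the start of the episode above 0.0025 m).
It fails at once if the robot strikes the stand with more than 10 N (contact force between any of the arm, the fingers and guide above 10 N).
It fails at once if a bystander is moved by more than 20 mm (distance of any of hex_block, tape_roll, weight_1, dropper_0, dropper_1, weight_0, tweezers_0 from where it was at the start of the episode above 0.02 m).
It also fails if it takes over 72 s, if anything falls off the work surface, if the arm or the gripper's body presses on something with over 40 N, if the wrist force passes 120 N, or if a joint passes its speed limit or range.

## Working session

There is one attempt and no reset: what is moved stays moved. The work goes in short steps, Python scripts to look and compute and a tool call to move; the robot and the scene stay as the last step left them, time stands still between calls to the robot, and variables do not carry over. Pictures are saved under pics/ and viewed, and the job is handed in when it is done.

Besides the shell and the picture viewer there is one more tool, called by a JSON object that holds its "fn" and its "kwargs". drive_tool: Moves the arm, as the interface text tells. Its arguments: {"type":"object","properties":{"increments":{"type":"string"},"squeeze":{"type":"number"}},"required":["increments"]}

```bash
ls; mkdir -p pics; python3 - <<'E'
from bench import ctrl, get_image, workorder
import cv2,numpy as np
s=ctrl.get_state(); print(s); print(ctrl.tcp_to_grasp, [a for a in dir(ctrl) if a[0]!='_'])
for n in("side","top"):
    d=get_image(n); cv2.imwrite(f"pics/{n}0.png",d["img"][:,:,::-1]); print(n,d["mtx"].tolist(),np.round(d["camera_from_world"],4).tolist(),d.keys())
E
```

```text
pics
{'time': 0.0, 'joint_positions': array([-1.09693794,  0.32185005, -0.07011457,  1.45165879,  0.02259934,
        1.37081385, -0.05687753]), 'qd': array([-1.16785861e-03, -1.18419276e-03, -2.95271362e-04,  1.48069918e-03,
        5.96785327e-04, -1.25464283e-03,  9.59050050e-05]), 'joint_torque': array([-4.04093162e-04, -4.91270363e+01, -4.04095352e-01, -3.12531531e+01,
       -6.38751592e-02,  4.35203151e-02,  1.67336348e-04]), 'position': array([0.28820756, 0.58199286, 0.22145233]), 'tool_rot': array([-1.39339495, -0.86312095,  0.86574679]), 'ft_force': array([ 0.00903245, -0.18231498,  0.29437127]), 'torque': array([ 0.00010483, -0.01969052, -0.021417  ]), 'grip_width': 1.0012083167366188}
-0.0187 ['MotionError', 'get_state', 'tcp_to_grasp']
side [[476.6718002251129, 0.0, 255.69549312967396], [0.0, 476.6718002251129, 191.41116411920754], [0.0, 0.0, 1.0]] [[0.9771, -0.213, -0.0024, -0.5436], [0.1176, 0.5302, 0.8396, -0.2551], [-0.1776, -0.8207, 0.5431, -0.9072], [0.0, 0.0, 0.0, 1.0]] dict_keys(['img', 'mtx', 'camera_from_world'])
top [[478.87109227401623, 0.0, 251.73137578426534], [0.0, 478.87109227401623, 186.43818889854458], [0.0, 0.0, 1.0]] [[-0.0132, -0.9999, 0.0046, 0.2071], [0.9871, -0.0123, 0.1595, -0.615], [-0.1594, 0.0066, 0.9872, -1.1567], [0.0, 0.0, 0.0, 1.0]] dict_keys(['img', 'mtx', 'camera_from_world'])
```

View pics/side0.png

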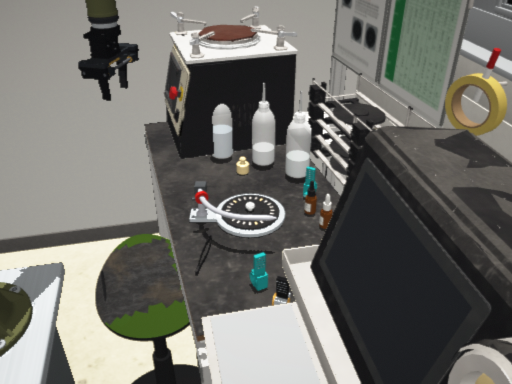

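View pics/top0.png

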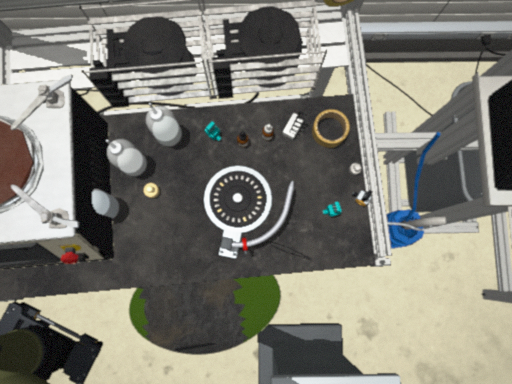

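Candidates for the carriage are the turquoise ones at top (333,209) and (213,130), and a black-finned, brass/aluminium one at top (363,197), which is side (283,292). The last fits, since the turquoise ones are decoys. I'll confirm it in a crop.

```bash
python3 - <<'E'
import cv2,numpy as np
t=cv2.imread("pics/top0.png"); s=cv2.imread("pics/side0.png")
a=cv2.resize(t[150:270,195:395],None,fx=4,fy=4,interpolation=cv2.INTER_CUBIC)
cv2.imwrite("pics/topcrop.png",a)
b=cv2.resize(s[165:315,180:340],None,fx=4,fy=4,interpolation=cv2.INTER_CUBIC)
cv2.imwrite("pics/sidecrop.png",b)
cv2.imwrite("pics/topc2.png",cv2.resize(t[180:216,340:388],None,fx=14,fy=14,interpolation=cv2.INTER_CUBIC))
E
```

```text
(no output)
```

View pics/topcrop.png

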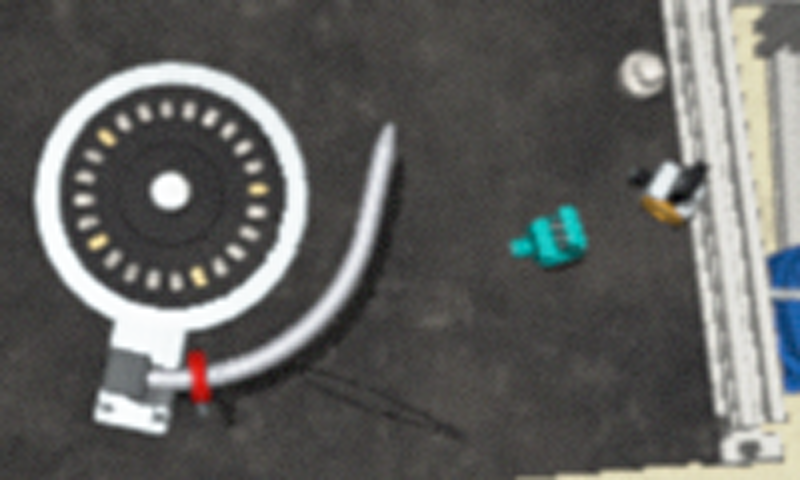

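View pics/sidecrop.png

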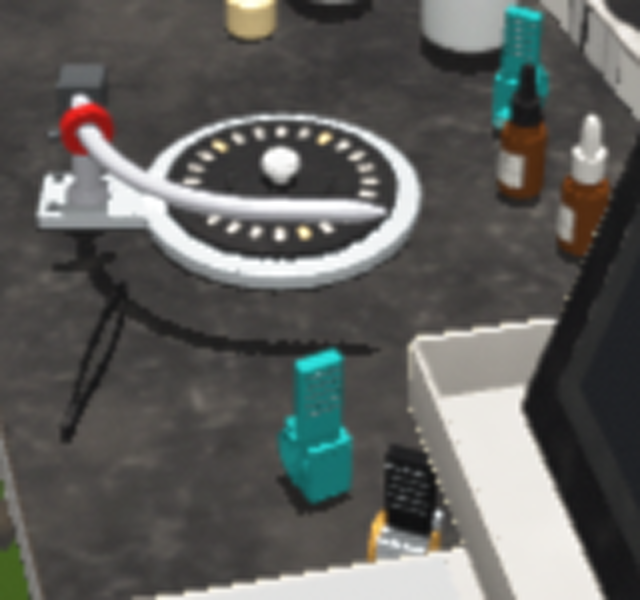

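View pics/topc2.png

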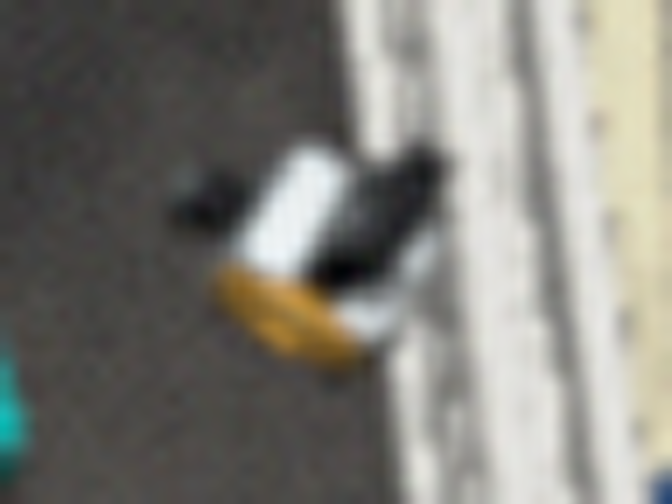

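The crop confirms the carriage at top (363,197): aluminium block, black fin, brass bell mouth to the lower left and black lens barrel to the upper left. The real rod's free end is at top (292,182) and the red collar at (244,244). Next I'll measure.

```bash
cat > h.py <<'E'
import cv2,numpy as np
from bench import ctrl,get_image,workorder
from scipy.spatial.transform import Rotation as R
def cam(d): 
    T=d["camera_from_world"]; return d["mtx"],T[:3,:3],T[:3,3]
def ray(d,u,v):
    K,Rm,t=cam(d); c=-Rm.T@t
    x=(u-K[0,2])/K[0,0]; y=(v-K[1,2])/K[1,1]
    w=Rm.T@np.array([x,-y,-1.0]); return c,w/np.linalg.norm(w)
def onz(d,u,v,z):
    c,w=ray(d,u,v); return c+w*(z-c[2])/w[2]
def proj(d,p):
    K,Rm,t=cam(d); q=Rm@np.asarray(p)+t; return np.array([K[0,2]+K[0,0]*q[0]/-q[2],K[1,2]+K[1,1]*(-q[1])/-q[2]])
def tri(rays):
    A=np.zeros((3,3));b=np.zeros(3)
    for c,w in rays:
        P=np.eye(3)-np.outer(w,w);A+=P;b+=P@c
    p=np.linalg.solve(A,b); return p,[np.linalg.norm((np.eye(3)-np.outer(w,w))@(p-c)) for c,w in rays]
E
python3 - <<'E'
from h import *
np.set_printoptions(precision=4,suppress=True)
t=get_image("top");s=get_image("side")
print("cams",ray(t,0,0)[0],ray(s,0,0)[0])
# disc: contour of white+ring via edges: fit ellipse on outer white ring
im=t["img"].astype(int)
hsv=cv2.cvtColor(t["img"],cv2.COLOR_RGB2HSV)
red=((hsv[...,0]<8)|(hsv[...,0]>172))&(hsv[...,1]>150)&(hsv[...,2]>80)
for nm,d in(("top",t),("side",s)):
    h=cv2.cvtColor(d["img"],cv2.COLOR_RGB2HSV)
    m=(((h[...,0]<8)|(h[...,0]>172))&(h[...,1]>150)&(h[...,2]>80)).astype(np.uint8)
    n,l,st,ce=cv2.connectedComponentsWithStats(m)
    for i in range(1,n):
        if st[i,4]>8: print(nm,"red",st[i],ce[i])
    m=((h[...,2]>170)&(h[...,1]<40)).astype(np.uint8)
    cv2.imwrite(f"pics/w_{nm}.png",m*255)
    m=((h[...,0]>8)&(h[...,0]<25)&(h[...,1]>130)&(h[...,2]>110)).astype(np.uint8)
    n,l,st,ce=cv2.connectedComponentsWithStats(m)
    for i in range(1,n):
        if st[i,4]>8: print(nm,"brass",st[i],ce[i])
for q in [(371,191),(364.6,199.3)]: print(onz(t,*q,0.082),onz(t,*q,0.036))
print("bench right rail", onz(t,372,120,0),onz(t,388,260,0),"near edge",onz(t,230,290,0),onz(t,370,272,0))
print("knob",onz(t,237.5,197.5,0.036),"tip",onz(t,292,182,0.085))
E
```

```text
cams [0.4254 0.2072 1.239 ] [ 0.4001 -0.725   0.7056]
top red [242 238   6  13  49] [244.2857 244.0612]
top red [ 60 252  18  12 150] [ 69.0333 257.4467]
top brass [314 125   8  16  24] [316.5    133.3333]
top brass [356 200   9   5  27] [359.8889 202.2222]
top brass [ 61 246   6   4  13] [ 63.2308 247.    ]
side red [487  48  14  20 129] [493.4651  57.3178]
side red [169  87   9  12  86] [172.7093  92.3721]
side red [195 191  13  12  86] [200.2558 195.6047]
side brass [ 446   75   61   60 1328] [480.119  102.8042]
side brass [179  87   4  14  32] [180.875  93.5  ]
side brass [272 293   5  12  22] [273.3182 298.3636]
[ 0.5973 -0.0922  0.082 ] [ 0.6041 -0.1041  0.036 ]
[ 0.577  -0.0754  0.082 ] [ 0.583  -0.0867  0.036 ]
bench right rail [ 0.8021 -0.1263  0.    ] [ 0.4303 -0.1475  0.    ] near edge [0.3606 0.2574 0.    ] [ 0.4007 -0.0998  0.    ]
knob [0.5917 0.2356 0.036 ] tip [0.6215 0.1009 0.085 ]
```

```bash
python3 - <<'E'
import cv2
t=cv2.imread("pics/top0.png"); s=cv2.imread("pics/side0.png")
cv2.imwrite("pics/tr.png",cv2.resize(t[80:280,300:500],None,fx=3,fy=3,interpolation=cv2.INTER_CUBIC))
cv2.imwrite("pics/sr.png",cv2.resize(s[220:384,160:360],None,fx=3.5,fy=3.5,interpolation=cv2.INTER_CUBIC))
E
```

```text
(no output)
```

View pics/tr.png

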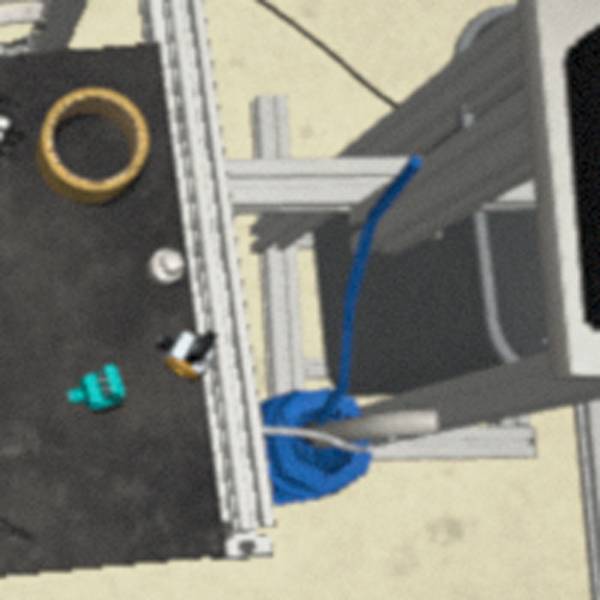

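View pics/sr.png

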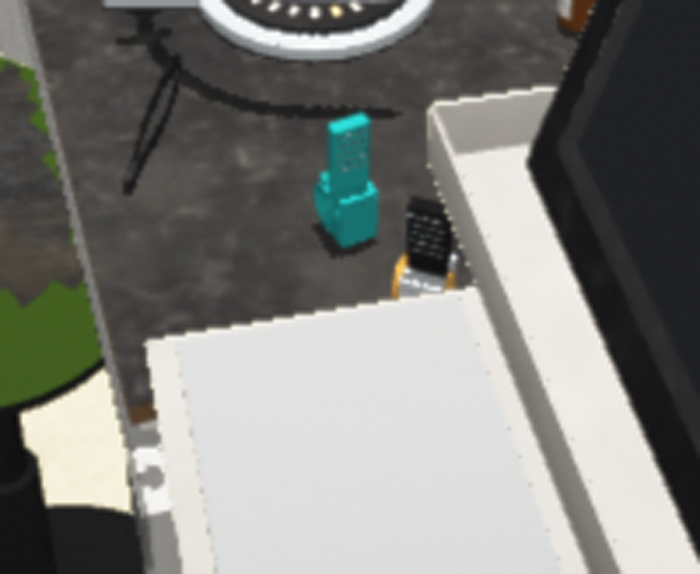

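```bash
python3 - <<'E'
from h import *
np.set_printoptions(precision=4,suppress=True)
t=get_image("top");s=get_image("side")
st=ctrl.get_state(); M=R.from_rotvec(st["tool_rot"]).as_matrix(); print("tool axes",M[:,0],M[:,1],M[:,2])
# gray upsample crops for views
g=cv2.cvtColor(t["img"],cv2.COLOR_RGB2GRAY)
# disc: threshold bright, component in window
m=(g>150).astype(np.uint8); m[:, :195]=0; m[:160]=0; m[250:]=0; m[:,275:]=0; m[228:]=0
pts=[]
K=range(0,360,3); c0=np.array([237.5,198.5])
for a in K:
    d=np.array([np.cos(np.radians(a)),np.sin(np.radians(a))]); rs=np.arange(24,42,0.25)
    v=cv2.remap(g,(c0[0]+rs*d[0]).astype(np.float32)[None],(c0[1]+rs*d[1]).astype(np.float32)[None],cv2.INTER_LINEAR)[0].astype(int)
    # outermost crossing of 130 (bright -> dark)
    idx=[i for i in range(len(rs)-1) if v[i]>=125 and v[i+1]<125]
    if idx: pts.append(c0+rs[idx[-1]]*d)
pts=np.array(pts)
for zz in(0.0,0.01):
    W=np.array([onz(t,*p,zz)[:2] for p in pts])
    from scipy.optimize import least_squares
    f=lambda x:np.hypot(W[:,0]-x[0],W[:,1]-x[1])-x[2]
    r=least_squares(f,[0.59,0.23,0.088],loss='soft_l1',f_scale=0.001); print("disc",zz,r.x,np.median(abs(f(r.x))),len(W))
# ring plate hub brass slots? knob
k=(g>190).astype(np.uint8); k2=k.copy()*0; k2[190:206,229:246]=k[190:206,229:246]
n,l,stt,ce=cv2.connectedComponentsWithStats(k2); print(stt[1:],ce[1:])
print("top collar@.085",onz(t,244.286,244.06,0.085), tri([ray(t,244.286,244.06),ray(s,200.26,195.6)]))
a=cv2.resize(t["img"][225:262,214:262],None,fx=14,fy=14,interpolation=cv2.INTER_NEAREST)[:,:,::-1];cv2.imwrite("pics/brk.png",a)
a=cv2.resize(t["img"][175:250,240:300],None,fx=8,fy=8,interpolation=cv2.INTER_NEAREST)[:,:,::-1];cv2.imwrite("pics/rod.png",a)
E
```

```text
tool axes [ 0.4437  0.8962 -0.0006] [-0.0002 -0.0006 -1.    ] [-0.8962  0.4437 -0.0001]
disc 0.0 [0.5938 0.2368 0.0893] 0.0002068503873676325 116
disc 0.01 [0.5924 0.2366 0.0886] 0.00020616093990449141 116
[[233 193   9   9  58]] [[237.069  197.2759]]
top collar@.085 [0.4722 0.2192 0.085 ] (array([0.4714, 0.2192, 0.0877]), [np.float64(0.0006912330360404657), np.float64(0.0006912330360403211)])
```

View pics/brk.png

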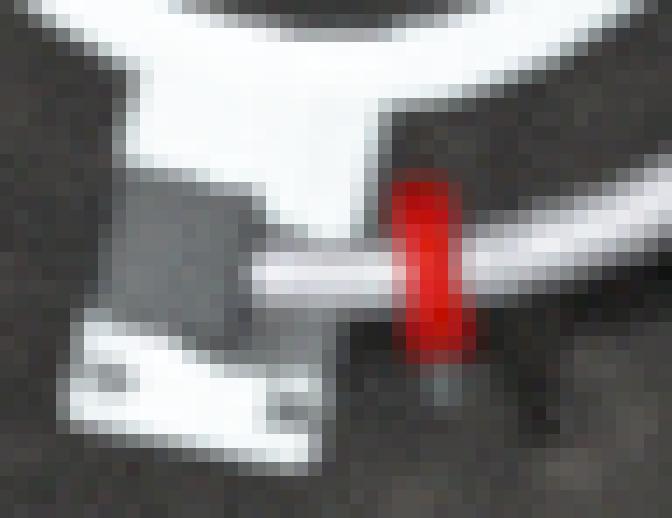

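View pics/rod.png

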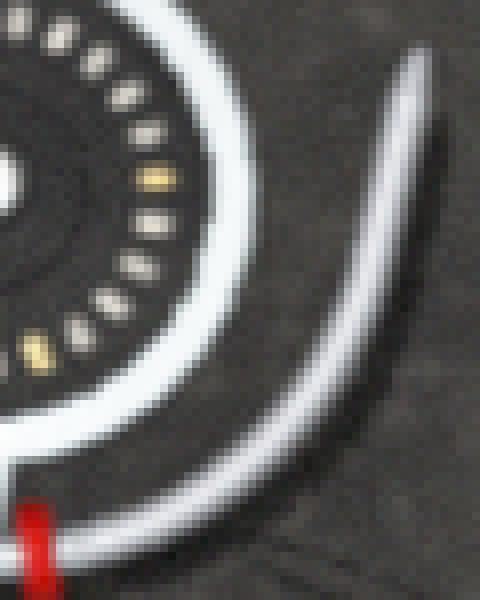

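```bash
cat > rod.py <<'E'
from h import *
from scipy.optimize import least_squares
np.set_printoptions(precision=4,suppress=True)
t=get_image("top")
g=cv2.cvtColor(t["img"],cv2.COLOR_RGB2GRAY).astype(np.float32)
bend0=np.array([0.593,0.2365]); 
# scan normals around approximate guide: initial straight dir & arc from guess, in world z=.085
def scan(C,yaw,off=0):
    ex=np.array([np.cos(yaw),np.sin(yaw)]);ey=np.array([-ex[1],ex[0]])
    out=[]
    S=[('s',y) for y in np.arange(-0.062,0.0,0.003)]+[('a',a) for a in np.radians(np.arange(0,84,1.5))]
    for k,v in S:
        if k=='s': p=np.array([-0.12,v]);n=np.array([1,0])
        else: p=0.12*np.array([-np.cos(v),np.sin(v)]);n=np.array([np.cos(v),-np.sin(v)])
        W=C+ex*p[0]+ey*p[1]; N=ex*n[0]+ey*n[1]
        qs=np.arange(-0.017,0.017,0.0003)
        px=np.array([proj(t,[*(W+N*q),0.085]) for q in qs]).astype(np.float32)
        val=cv2.remap(g,px[:,0][None],px[:,1][None],cv2.INTER_LINEAR)[0]
        i=np.argmax(np.where(abs(qs)<0.012,val,0)); hi=val[i]
        th=(hi+55)/2
        j=i
        while j>0 and val[j]>th:j-=1
        l=i
        while l<len(qs)-1 and val[l]>th:l+=1
        if j==0 or l==len(qs)-1: continue
        out.append((k,v,(qs[j]+qs[l])/2,qs[l]-qs[j],*(W+N*(qs[j]+qs[l])/2)))
    return out
if __name__=="__main__":
    P=np.array([onz(t,*p,0.085)[:2] for p in [(291,182),(244.3,244)]]);print(P)
    yaw=np.radians(105)
    C=bend0.copy()
    for it in range(4):
        o=scan(C,yaw)
        W=np.array([r[4:6] for r in o if r[3]>0.008])
        def res(x):
            ex=np.array([np.cos(x[2]),np.sin(x[2])]);ey=np.array([-ex[1],ex[0]])
            d=W-x[:2]; u=d@ex;v=d@ey
            return np.where(v<0,-u-0.12,np.hypot(u,v)-0.12)
        r=least_squares(res,[*C,yaw],loss='soft_l1',f_scale=0.001)
        C=r.x[:2];yaw=r.x[2]; print(C,np.degrees(yaw),len(W),np.median(abs(res(r.x))))
    for q in o: print(q[0],round(q[1] if q[0]=='s' else np.degrees(q[1]),3),np.round(q[2:],4))
E
python3 rod.py
```

```text
[[0.6215 0.1033]
 [0.4724 0.2191]]
[0.5928 0.2321] 114.86843054578955 54 0.0004149995375596974
[0.5947 0.2308] 112.83107814739942 56 0.0008812696463727232
[0.5957 0.23  ] 114.07402530134762 58 0.001186582200175916
[0.5962 0.2297] 114.27610302867824 56 0.001268260010120592
s -0.059 [-0.0008  0.0054  0.6988  0.1438]
s -0.053 [-0.0006  0.0093  0.6933  0.1415]
s -0.05 [0.0006 0.0105 0.69   0.1413]
s -0.047 [-0.0006  0.0147  0.6878  0.139 ]
s -0.044 [-0.0014  0.0162  0.6853  0.1371]
s -0.026 [0.0024 0.0093 0.6674 0.1332]
s -0.023 [0.0069 0.0057 0.6628 0.1361]
s -0.011 [0.0087 0.0147 0.6511 0.1328]
a 4.5 [-0.0018  0.0135  0.6365  0.1152]
a 6.0 [-0.0057  0.0195  0.6347  0.1105]
a 12.0 [-0.0111  0.0081  0.6231  0.1018]
a 13.5 [-0.0096  0.0093  0.6194  0.1026]
a 15.0 [-0.008   0.0102  0.6158  0.1036]
a 16.5 [-0.0066  0.0111  0.6123  0.1045]
a 18.0 [-0.0057  0.0111  0.609   0.105 ]
a 19.5 [-0.0047  0.012   0.6056  0.1057]
a 21.0 [-0.0038  0.0114  0.6023  0.1064]
a 22.5 [-0.0026  0.0114  0.599   0.1075]
a 24.0 [-0.0018  0.0111  0.5958  0.1082]
a 25.5 [-0.0009  0.0111  0.5926  0.1091]
a 27.0 [-0
[... 751 characters left out ...]
0108 0.5308 0.1299]
a 58.5 [0.0004 0.0108 0.528  0.1314]
a 60.0 [0.0003 0.0111 0.5254 0.133 ]
a 61.5 [0.0001 0.0108 0.5228 0.1348]
a 63.0 [0.0001 0.0108 0.5203 0.1367]
a 64.5 [-0.      0.0111  0.5178  0.1386]
a 66.0 [-0.0002  0.0108  0.5153  0.1406]
a 67.5 [-0.0002  0.0108  0.513   0.1427]
a 69.0 [-0.0005  0.0108  0.5106  0.1447]
a 70.5 [-0.0003  0.0105  0.5085  0.147 ]
a 72.0 [-0.0005  0.0108  0.5062  0.1493]
a 73.5 [-0.0006  0.0111  0.504   0.1515]
a 75.0 [-0.0008  0.0108  0.5019  0.1539]
a 76.5 [-0.0009  0.0111  0.4998  0.1563]
a 78.0 [-0.0011  0.0108  0.4978  0.1587]
a 79.5 [-0.0012  0.0111  0.4958  0.1612]
a 81.0 [-0.0012  0.0111  0.4941  0.1638]
a 82.5 [-0.0014  0.0108  0.4922  0.1664]
```

```bash
sed -i 's/radians(105)/radians(76)/; s/it in range(4)/it in range(5)/' rod.py; python3 rod.py; cat >> rod.py <<'E'
    print("tip guide", )
E
```

```text
[[0.6215 0.1033]
 [0.4724 0.2191]]
[0.5921 0.2329] 75.70521405450212 68 9.339812265163339e-05
[0.5921 0.2329] 75.70580536435563 70 8.135215023136189e-05
[0.5921 0.2329] 75.74711423921023 70 0.00010162810996984517
[0.5921 0.233 ] 75.67096057474585 70 8.295933122860755e-05
[0.5921 0.2329] 75.73837320421849 70 0.00010067185170381521
s -0.062 [-0.0002  0.0072  0.6224  0.1012]
s -0.059 [-0.      0.0081  0.6195  0.102 ]
s -0.056 [0.0001 0.009  0.6166 0.1029]
s -0.053 [0.0001 0.0102 0.6137 0.1037]
s -0.05 [-0.      0.0111  0.6108  0.1043]
s -0.047 [-0.      0.0111  0.6079  0.105 ]
s -0.044 [-0.      0.0111  0.605   0.1058]
s -0.041 [0.0001 0.0108 0.6021 0.1066]
s -0.038 [0.0001 0.0108 0.5992 0.1074]
s -0.035 [0.0001 0.0108 0.5963 0.1081]
s -0.032 [0.0003 0.0111 0.5934 0.109 ]
s -0.029 [0.0001 0.0108 0.5905 0.1096]
s -0.026 [0.0001 0.0108 0.5876 0.1104]
s -0.023 [-0.0002  0.0108  0.5846  0.1108]
s -0.02 [-0.      0.0111  0.5817  0.1117]
s -0.017 [0.0001 0.0108 0.5788 0.1126]
s -0.014 [-0.      0.0105  0.5759  0.1132]
s -0.011 [-0.      0.0111  0.573   0.1139]
s -0.008 [-0.      0.0111  0.570
[... 1343 characters left out ...]
0.0002  0.0108  0.4856  0.1771]
a 49.5 [-0.      0.0105  0.4843  0.18  ]
a 51.0 [-0.      0.0105  0.483   0.1829]
a 52.5 [-0.0002  0.0108  0.4815  0.1857]
a 54.0 [-0.      0.0105  0.4805  0.1886]
a 55.5 [0.0001 0.0108 0.4795 0.1916]
a 57.0 [0.0001 0.0108 0.4785 0.1946]
a 58.5 [0.0001 0.0108 0.4775 0.1976]
a 60.0 [0.0001 0.0108 0.4766 0.2006]
a 61.5 [-0.      0.0105  0.4757  0.2036]
a 63.0 [-0.      0.0111  0.4749  0.2066]
a 64.5 [-0.      0.0105  0.4743  0.2097]
a 66.0 [-0.0003  0.0105  0.4734  0.2127]
a 67.5 [-0.0003  0.0111  0.4729  0.2159]
a 69.0 [0.0007 0.0162 0.4736 0.2191]
a 70.5 [0.0004 0.0108 0.4729 0.2222]
a 72.0 [-0.      0.0099  0.4722  0.2253]
a 73.5 [0.0001 0.0102 0.4722 0.2284]
```

```bash
python3 - <<'E'
from h import *
t=get_image("top");s=get_image("side")
def crop(d,x0,y0,w,h,k,n):
    a=cv2.resize(d["img"][y0:y0+h,x0:x0+w],None,fx=k,fy=k,interpolation=cv2.INTER_NEAREST)[:,:,::-1].copy()
    a=np.clip(a.astype(float)*1.3+10,0,255).astype(np.uint8)
    for i in range(0,w,5): cv2.putText(a,str(x0+i),(i*k,10),0,0.35,(0,255,255),1); cv2.line(a,(i*k,12),(i*k,18),(0,255,255),1)
    for i in range(0,h,5): cv2.putText(a,str(y0+i),(0,i*k+10),0,0.35,(0,255,0),1)
    cv2.imwrite(n,a)
crop(t,348,183,30,26,22,"pics/c1.png")
crop(s,262,270,40,36,16,"pics/c2.png")
E
```

```text
(no output)
```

View pics/c1.png

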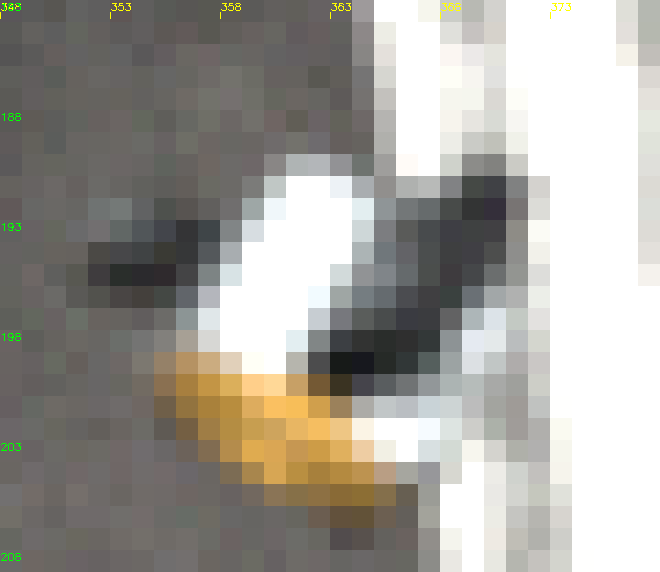

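View pics/c2.png

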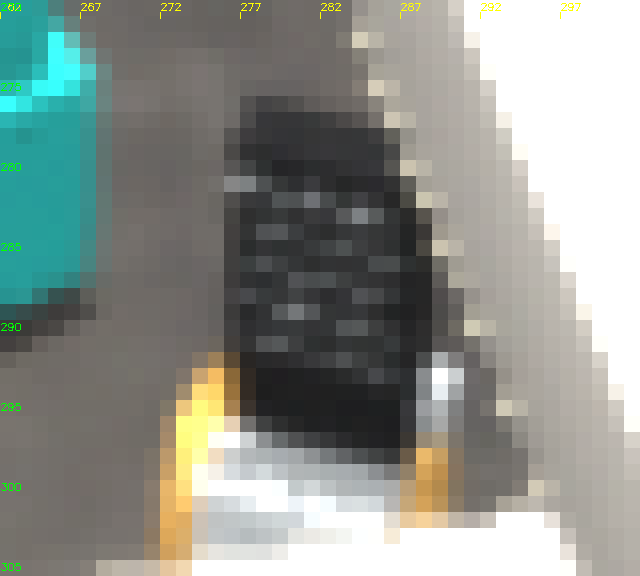

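```bash
python3 - <<'E'
from h import *
np.set_printoptions(precision=4,suppress=True)
t=get_image("top");s=get_image("side")
def yaw(a,b,o=0): d=b-a; return np.degrees(np.arctan2(d[1],d[0]))
f=lambda *a: onz(*a)
# pixel centre convention: crop edge coordinate e -> pixel index e-0.5
A=f(t,360.6,190.0,.036)[:2];B=f(t,356.9,199.2,.036)[:2];print("block +x edge",A,B,yaw(A,B)-90,np.linalg.norm(A-B))
A=f(t,371.5,190.6,.082)[:2];B=f(t,368.0,199.5,.082)[:2];print("fin top -x edge",A,B,yaw(A,B)-90,np.linalg.norm(A-B))
A=f(s,286.9,297.9,.036)[:2];B=f(s,276.7,296.0,.036)[:2];print("fin bottom -x edge side",A,B,yaw(A,B)-90,np.linalg.norm(A-B))
A=f(s,286.6,279.5,.082)[:2];B=f(s,277.0,278.2,.082)[:2];print("fin top -x edge side",A,B,yaw(A,B)-90,np.linalg.norm(A-B))
A=f(s,285.6,276.7,.082)[:2];B=f(s,277.6,275.6,.082)[:2];print("fin top +x edge side",A,B,yaw(A,B)-90)
# lens tip
print("lens end top",f(t,352.5,194.6,.010), "bell top", f(t,359.9,202.2,.03))
# rays meeting: fin top centre, top view and side view
print(tri([ray(t,369.3,195),ray(s,281.8,277.5)]))
E
```

```text
block +x edge [ 0.607  -0.0777] [ 0.5835 -0.0671] 65.779379686104 0.025744571014762584
fin top -x edge [ 0.5983 -0.0934] [ 0.5764 -0.0837] 66.02377028872374 0.02390385065100631
fin bottom -x edge side [ 0.5973 -0.0945] [ 0.5794 -0.0854] 63.07742744226303 0.020066290947315782
fin top -x edge side [ 0.5958 -0.0921] [ 0.5791 -0.0849] 66.47167033682973 0.018195750608407207
fin top +x edge side [ 0.5959 -0.0844] [ 0.582  -0.0783] 66.2272876025971
lens end top [ 0.5991 -0.0622  0.01  ] bell top [ 0.5765 -0.0758  0.03  ]
(array([ 0.5875, -0.087 ,  0.084 ]), [np.float64(0.0002964328846131738), np.float64(0.00029643288461326904)])
```

{"fn": "drive_tool", "kwargs": {"increments": "-28.9 0 -23.7 0 0; -28.9 0 -23.7 0 0; -28.9 0 -23.7 0 0; -28.9 0 -23.7 0 0; -28.9 0 -23.7 0 0; -26.6 0 -37.3 0 0; -26.6 0 -37.3 0 0; -26.6 0 -37.3 0 0; -26.6 0 -37.3 0 0; -26.6 0 -37.3 0 60; -26.6 0 -37.3 0 120; -26.6 0 -37.3 0 120; -26.6 0 -37.3 0 120; -26.6 0 -37.3 0 120; -26.6 0 -37.3 0 120; -26.6 0 -37.3 0 120; -26.6 0 -37.3 0 120; 0 0 0 -2.3 120; 0 0 0 0 120; 0 0 0 0 120", "squeeze": 10}}

```text
time: 3.1
position: [0.59, -0.0833, 0.2226]
tool_rot: [-1.378, -0.896, 0.895]
ft_force: [-0.2, -0.2, 0.2]
grip_width: 0.526
```

{"fn": "drive_tool", "kwargs": {"increments": "-1.8 35 0 0 120; 0 35 0 0 120; 0 35 0 0 120; 0 0 0 0 120; 0 0 0 0 120"}}

```text
time: 3.72
position: [0.5902, -0.0856, 0.1191]
tool_rot: [-1.38, -0.897, 0.894]
ft_force: [0.0, 0.0, 0.6]
grip_width: 0.532
```

```bash
cat > look.py <<'E'
import sys
from h import *
np.set_printoptions(precision=4,suppress=True)
tag=sys.argv[1]; tx,ty,tw,th,sx,sy,sw,sh=map(int,sys.argv[2:10])
t=get_image("top");s=get_image("side")
def crop(d,x0,y0,w,h,n):
    k=int(min(800//w,590//h))
    a=cv2.resize(d["img"][y0:y0+h,x0:x0+w],None,fx=k,fy=k,interpolation=cv2.INTER_CUBIC)[:,:,::-1]
    a=np.clip(a.astype(float)*1.3+15,0,255).astype(np.uint8)
    for i in range(0,w,10): cv2.putText(a,str(x0+i),(i*k,10),0,0.35,(0,255,255),1); cv2.line(a,(i*k,12),(i*k,18),(0,255,255),1)
    for i in range(0,h,10): cv2.putText(a,str(y0+i),(0,i*k+10),0,0.35,(0,255,0),1)
    cv2.imwrite(n,a)
crop(t,tx,ty,tw,th,f"pics/{tag}_t.png"); crop(s,sx,sy,sw,sh,f"pics/{tag}_s.png")
st=ctrl.get_state(); M=R.from_rotvec(st["tool_rot"]).as_matrix()
print(st["time"],st["position"],"yawx",np.degrees(np.arctan2(M[1,0],M[0,0])),"tilt",M[:,1],st["ft_force"],st["torque"],st["grip_width"],"q",st["joint_positions"])
E
python3 look.py d1 330 170 70 50 240 230 80 80
```

```text
3.825 [ 0.5907 -0.0859  0.1197] yawx 65.97156856548149 tilt [ 0.0034  0.0001 -1.    ] [ 0.0359 -0.4704  0.1382] [-0.0185  0.0191 -0.0272] 0.530768145428132 q [-0.3405  0.2992  0.5228  1.7356 -0.163   1.1464  1.3814]
```

View pics/d1_s.png

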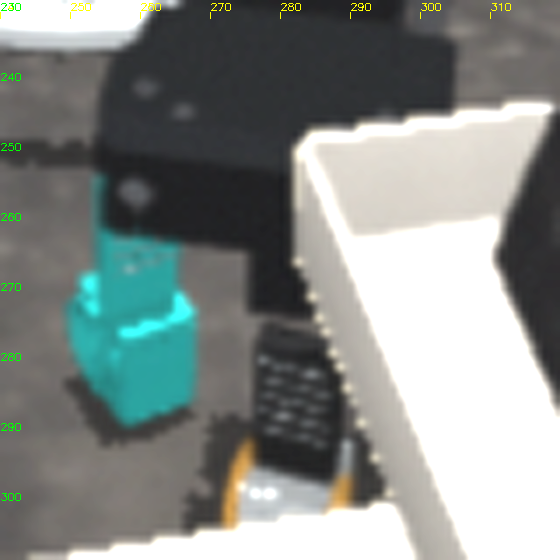

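View pics/d1_t.png

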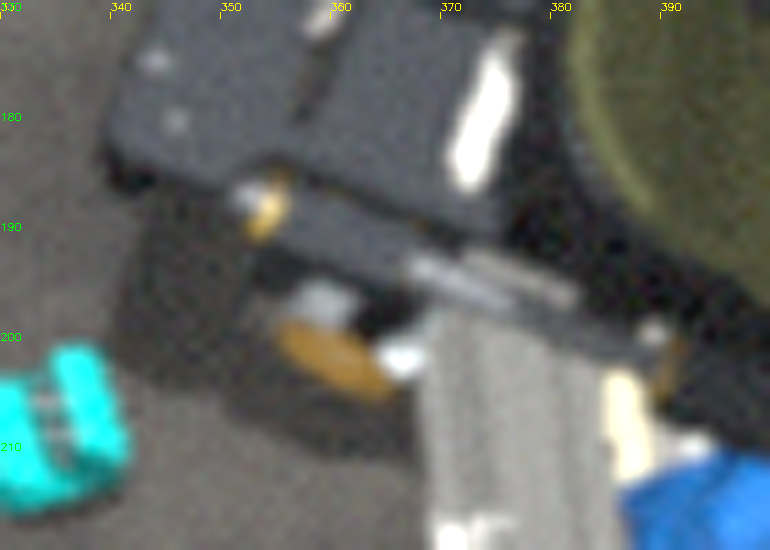

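{"fn": "drive_tool", "kwargs": {"increments": "0 20 0 0 120; 0 20 0 0 120; 0 20 0 0 120; 0 11 0 0 120; 0 0 0 0 120; 0 0 0 0 180; 0 0 0 0 255; 0 0 0 0 255; 0 0 0 0 255; 0 0 0 0 255; 0 0 0 0 255", "squeeze": 15}}

```text
time: 5.2
position: [0.5895, -0.0857, 0.0468]
tool_rot: [-1.379, -0.895, 0.894]
ft_force: [0.3, 1.2, 1.6]
grip_width: 0.111
```

```bash
python3 look.py d2 330 170 70 50 240 230 80 80
```

```text
5.3 [ 0.5895 -0.0857  0.0468] yawx 65.96801450836361 tilt [ 0.0004  0.0003 -1.    ] [-0.3484 -0.0898  1.1834] [0.1669 0.0416 0.0174] 0.11034064785752809 q [-0.318   0.3811  0.502   1.7976 -0.2126  1.016   1.4178]
```

View pics/d2_s.png

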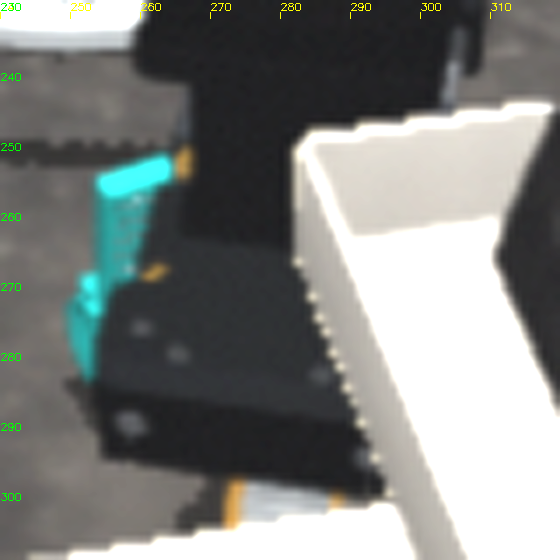

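{"fn": "drive_tool", "kwargs": {"increments": "0 -10 0 0 255; 0 -30 0 0 255; 0 -40 0 0 255; 0 -40 0 0 255; 0 -30 0 0 255; 31.7 0 2.1 0 255; 31.7 0 2.1 0 255; 31.7 0 2.1 0 255; 31.7 0 2.1 0 255; 31.7 0 2.1 0 255; 31.5 0 2.1 0 255; 0 0 0 -9.7 255; 0 0 0 0 255; 0 0 0 0 255; 0 0 0 0 255"}}

```text
time: 7.18
position: [0.6551, 0.0919, 0.1967]
tool_rot: [-1.319, -1.021, 1.021]
ft_force: [-0.4, 0.4, -2.5]
grip_width: 0.115
```

```bash
python3 look.py d3 240 140 120 90 200 130 140 110
```

```text
7.275 [0.6552 0.0923 0.1967] yawx 75.56380081010349 tilt [ 0.0002  0.     -1.    ] [-0.7281  0.0724 -2.4283] [ 0.0193 -0.0109  0.0381] 0.11533117610976083 q [-0.5019  0.3722  0.4212  1.4702 -0.1537  1.3317  1.2489]
```

View pics/d3_s.png

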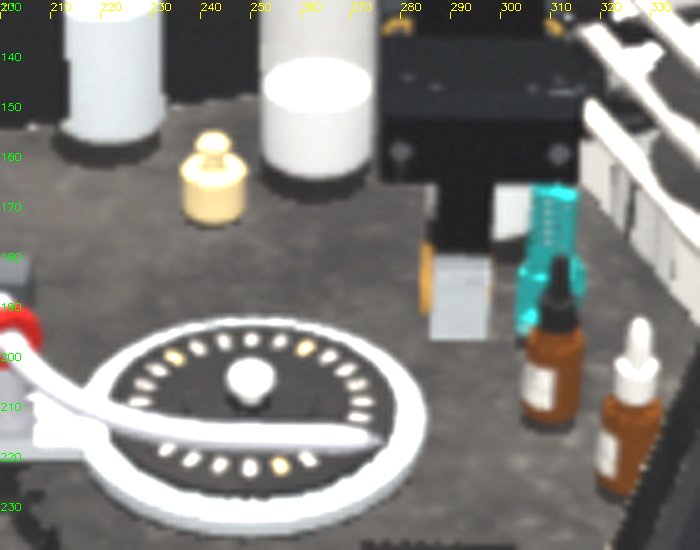

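View pics/d3_t.png

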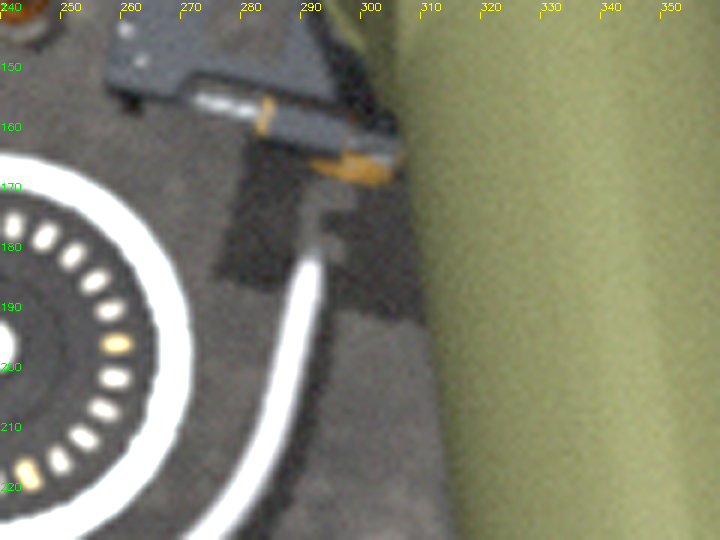

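```bash
python3 - <<'E'
from h import *
np.set_printoptions(precision=2,suppress=True)
t=get_image("top");s=get_image("side")
st=ctrl.get_state();p=st["position"];M=R.from_rotvec(st["tool_rot"]).as_matrix()
ex,ey=M[:,0],M[:,2];ez=-M[:,1]
o=p-ez*0.0468
P=lambda x,y,z:o+ex*x+ey*y+ez*z
for n,q in dict(bl=(-.015,.012,0),br=(-.015,-.012,0),tl=(-.015,.012,.036),tr=(-.015,-.012,.036)).items(): print("side",n,proj(s,P(*q)))
for a in range(0,360,30): pass
rim=np.array([proj(s,P(.016*np.cos(a),.016,.022+.016*np.sin(a))) for a in np.linspace(0,6.28,60)]);print("side rim",rim.min(0),rim.max(0))
rim=np.array([proj(t,P(.016*np.cos(a),.016,.022+.016*np.sin(a))) for a in np.linspace(0,6.28,60)]);print("top rim",rim.min(0),rim.max(0))
# observed
h=cv2.cvtColor(s["img"],cv2.COLOR_RGB2HSV)
sub=s["img"][170:205,278:304].astype(int)
print("row189-193 gray",sub[20:24].mean(2).mean(0).round(0)); print("cols 288-295",sub[:,10:17].mean(2).mean(1).round(0))
for d,(x0,y0,x1,y1) in((s,(278,170,304,205)),(t,(285,155,310,175))):
    h=cv2.cvtColor(d["img"],cv2.COLOR_RGB2HSV)[y0:y1,x0:x1]
    m=((h[...,0]>8)&(h[...,0]<25)&(h[...,1]>110)&(h[...,2]>60)).astype(np.uint8)
    n,l,stt,ce=cv2.connectedComponentsWithStats(m)
    for i in range(1,n):
        if stt[i,4]>4: print("brass bbox",stt[i][0]+x0,stt[i][1]+y0,stt[i][2:],ce[i]+[x0,y0])
E
```

```text
side bl [285.98 196.62]
side br [297.38 196.82]
side tl [286.54 182.11]
side tr [298.16 182.31]
side rim [284.05 176.4 ] [284.55 191.55]
top rim [290.15 165.47] [303.94 169.77]
row189-193 gray [ 72.  72.  70.  68.  65.  66.  80.  93. 134. 147. 149. 149. 149. 149.
 148. 148. 148. 148. 145. 120.  83.  69.  68.  68.  71.  84.]
cols 288-295 [ 16.  16.  16.  15.  15.  16.  15.  16.  16.  19.  42. 101. 129. 137.
 148. 150. 147. 145. 146. 149. 149. 149. 148. 149. 148. 148. 148. 142.
  77.  66.  69.  68.  69.  69.  69.]
brass bbox 284 178 [ 3 15 30] [284.6  184.63]
brass bbox 292 165 [13  6 44] [298.61 167.82]
```

{"fn": "drive_tool", "kwargs": {"increments": "0.8 20 0 0 255; 0 25 0 0 255; 0 25 0 0 255; 0 16.5 0 0 255; 0 0 0 0 255; 0 0 0 0 255; 0 0 0 0 255"}}

```text
time: 8.25
position: [0.6563, 0.0936, 0.1114]
tool_rot: [-1.318, -1.025, 1.021]
ft_force: [0.5, -0.3, -1.3]
grip_width: 0.115
```

```bash
python3 look.py d4 270 150 56 42 255 185 60 44
```

```text
8.35 [0.656  0.0936 0.1111] yawx 75.6571254827626 tilt [ 0.0017  0.0005 -1.    ] [ 0.6529 -0.0935 -2.001 ] [ 0.0617 -0.0232 -0.0925] 0.11471063615424743 q [-0.4933  0.4337  0.4055  1.5661 -0.1808  1.1772  1.2683]
```

View pics/d4_s.png

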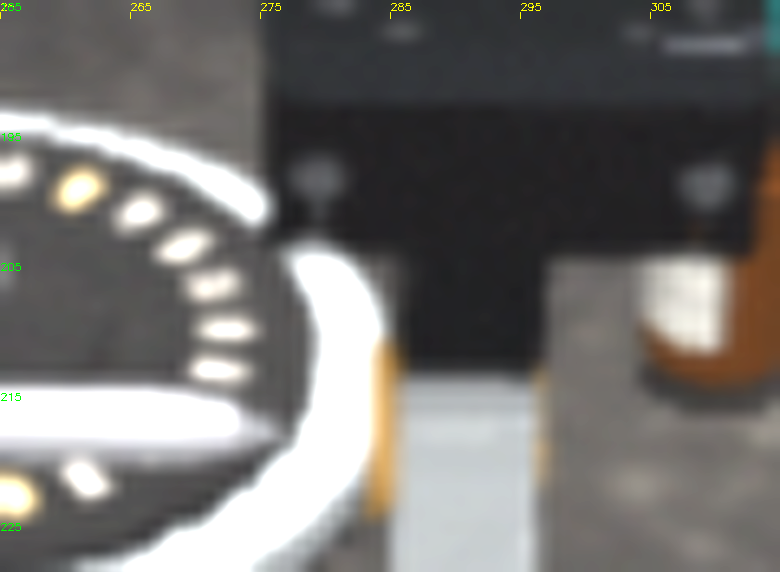

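View pics/d4_t.png

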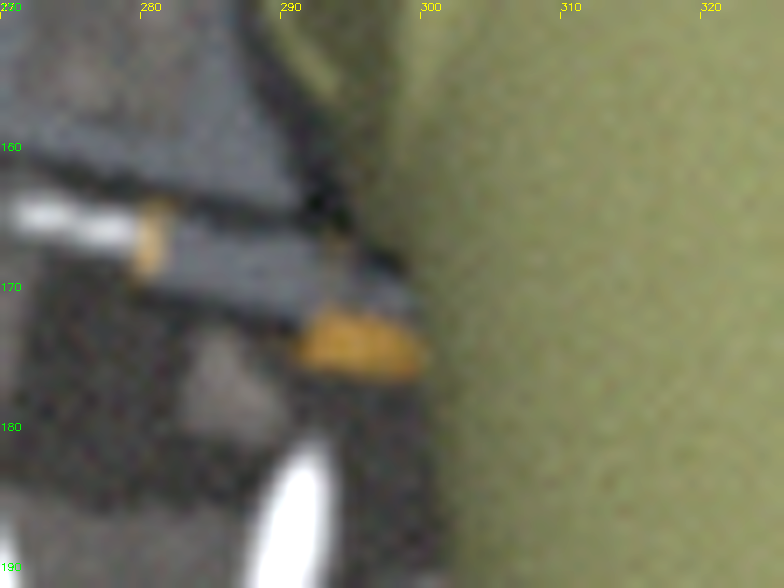

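```bash
python3 - <<'E'
from h import *
np.set_printoptions(precision=2,suppress=True)
t=get_image("top");s=get_image("side")
st=ctrl.get_state();p=st["position"];M=R.from_rotvec(st["tool_rot"]).as_matrix()
ex,ey=M[:,0],M[:,2];ez=-M[:,1]
o=p-ez*0.0468
P=lambda x,y,z:o+ex*x+ey*y+ez*z
for n,d in(("top",t),("side",s)):
    rim=np.array([proj(d,P(.016*np.cos(a),.016,.022+.016*np.sin(a))) for a in np.linspace(0,6.28,60)]);print(n,"rim",rim.min(0),rim.max(0),rim.mean(0), "tip",proj(d,[0.6254,0.1007,0.085]), "d/dex",(proj(d,P(.001,0,0))-proj(d,P(0,0,0)))*1,"d/dz",proj(d,P(0,0,.001))-proj(d,P(0,0,0)))
    for q in ((.015,.016,.022),(-.015,.016,.022)): print(proj(d,P(*q)))
sub=t["img"][168:180,286:306].astype(int)
print("top R-B"); print((sub[...,0]-sub[...,2]))
sub=s["img"][205:232,280:290].astype(int)
print("side R-B"); print((sub[...,0]-sub[...,2]).T)
sub=s["img"][212:224,266:280].astype(int).mean(2).round(0);print(sub.astype(int))
E
```

```text
top rim [286.79 172.44] [299.56 176.3 ] [293.07 174.35] tip [292.02 180.43] d/dex [-0.39 -0.09] d/dz [ 0.04 -0.08]
[287.2  172.96]
[299.14 175.8 ]
side rim [283.02 209.45] [283.47 223.94] [283.24 216.63] tip [276.38 217.06] d/dex [-0.01 -0.27] d/dz [ 0.02 -0.36]
[283.16 212.75]
[283.33 220.73]
top R-B
[[ -6 -13  -5 -11  -6  -7  -9   7   1   1  -2   0   7   9  19  23  20  21
   25  26]
 [ -7 -12  -8  -8  -5  -4  -6   7   7   0  -9  -3   2  11  16  21  21  24
   26  27]
 [ -8  -8  -8  -8 -10  -8  -4   8   7  -4  -7  -4   4  10  17  22  22  23
   25  23]
 [ -6  -9  -9  -6  -6  -5  -2  14  10  -2  -8  -5  -4   7  16  19  26  25
   25  26]
 [ -3  -5  -6  -6  -6   1  18  39  35  26  15   7   3  10  14  21  20  19
   24  28]
 [ -1   3   6   6   3  16  47  68  65  65  60  42  29  19  19  19  25  23
   21  27]
 [  8   3   8  19  21  42  68  73  68  77  76  77  67  51  28  23  21  25
   23  21]
 [ 12   8   4   9  19  43  72  77  72  78  79  80  74  60  31  22  20  23
   22  25]
 [  6   5   8   2   5  20  26  42  48  57  72  67  61  45  27  15  25  24
   24  26]
 [  7   5   4   2   3  -2   3   
[... 1102 characters left out ...]
2  52  70 127 131 110  87  63  56  55  57  74 163]
 [ 56  54  57 103 208 228 206 159  90  59  55  57  79 188]
 [100  90  85  91 109 117 124 105  70  58  56  57  82 198]
 [223 206 197 179 152 137 114  78  62  58  57  57  94 224]
 [253 253 252 244 237 238 214 132  84  71  61  57 118 228]
 [229 229 229 227 228 229 226 173 138 115  81  81 189 236]
 [199 200 199 195 190 189 185 157 142 134 103 110 224 239]
 [149 147 147 148 145 139 132 112  92  73 103 162 232 241]
 [119 109 106 104  93  79  67  61  57 102 194 235 242 243]
 [ 62  61  59  59  56  52  50  51  81 192 236 242 243 243]
 [ 53  51  50  51  50  48  59 109 157 233 244 244 244 242]
 [ 53  51  48  47  44  59 139 229 240 243 244 244 242 230]]
```

{"fn": "drive_tool", "kwargs": {"increments": "-0.5 0 5 0 255; 0 0 6 0 255; 0 0 6 0 255; 0 0 5 0 255; 0 0 4 0 255; 0 0 0 0 255; 0 0 0 0 255; 0 0 0 0 255"}}

```text
time: 9.45
position: [0.6303, 0.0993, 0.1101]
tool_rot: [-1.318, -1.023, 1.023]
ft_force: [-0.5, 0.5, -2.3]
grip_width: 0.116
```

```bash
cat >> look.py <<'E'
C=np.array([0.5921,0.2329]);yw=np.radians(75.72);EX=np.array([np.cos(yw),np.sin(yw)]);EY=np.array([-EX[1],EX[0]])
d=st["position"][:2]-C;print("rodframe xy",d@EX,d@EY,"radius",np.hypot(*d),"a",np.degrees(np.arctan2(d@EY,-(d@EX))),"yawrel",75.72-np.degrees(np.arctan2(M[1,0],M[0,0])))
f=st["ft_force"];print("f tool x,y,z",M.T@f, "torque tool",M.T@st["torque"])
E
python3 look.py d5 270 150 56 42 255 185 60 44
```

```text
9.55 [0.6302 0.0994 0.11  ] yawx 75.64677594135864 tilt [ 0.0001 -0.0001 -1.    ] [-0.1206 -0.0508 -2.264 ] [-0.0011 -0.0253 -0.0248] 0.1114995804429903 q [-0.5212  0.3849  0.4053  1.6322 -0.1622  1.1577  1.2431]
rodframe xy -0.12000770005353123 -0.06987245628891729 radius 0.13886687229136033 a -30.209380943940886 yawrel 0.07322405864135817
f tool x,y,z [-0.079   2.264   0.1046] torque tool [-0.0248  0.0248 -0.0052]
```

View pics/d5_s.png

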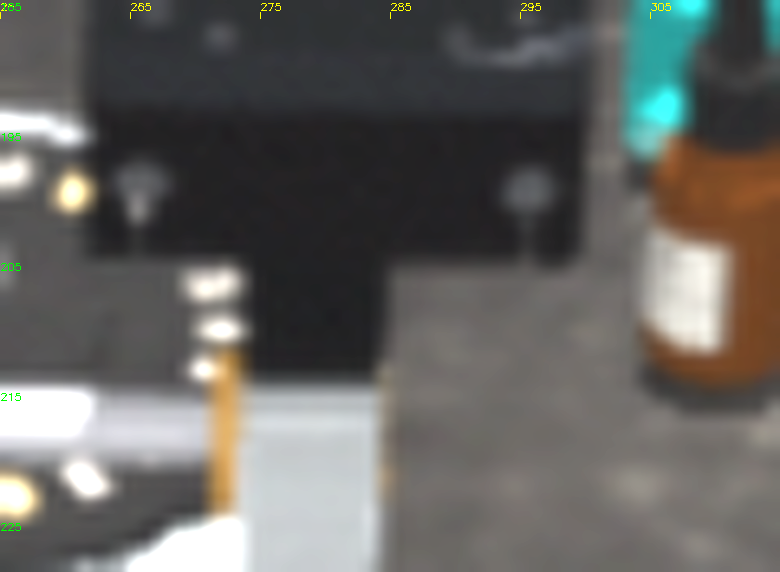

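View pics/d5_t.png

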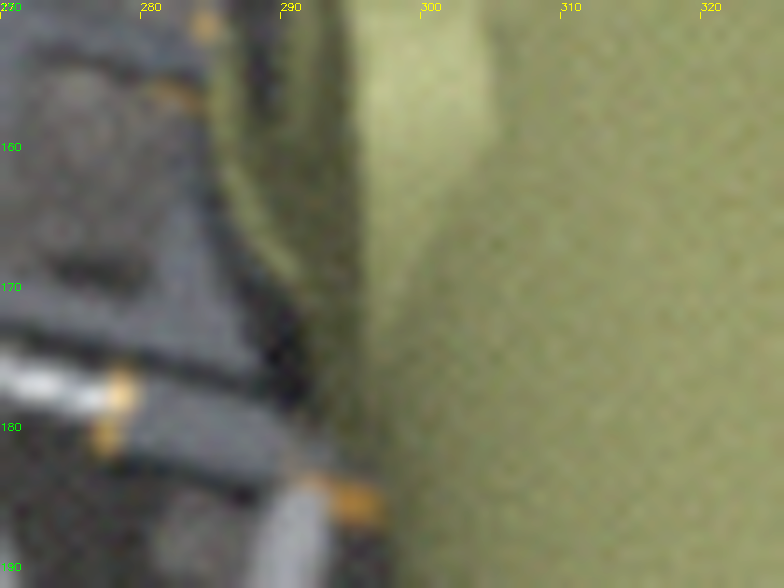

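{"fn": "drive_tool", "kwargs": {"increments": "0 0 3 0 255; 0 0 3 0 255; 0 0 2 0 255; 0 0 0 0 255; 0 0 0 0 255"}}

```text
time: 10.18
position: [0.6224, 0.1015, 0.1101]
tool_rot: [-1.317, -1.023, 1.023]
ft_force: [-0.0, -0.1, -1.7]
grip_width: 0.107
```

```bash
python3 look.py d6 270 150 56 42 255 185 60 44
```

```text
10.275 [0.6224 0.1014 0.1101] yawx 75.65539158722281 tilt [ 0.0001 -0.     -1.    ] [-0.4227 -0.2404 -2.7397] [ 0.0273  0.0568 -0.0168] 0.11393779390980081 q [-0.53    0.3695  0.4049  1.6518 -0.1563  1.1523  1.2345]
rodframe xy -0.1199410352247643 -0.061787087655232886 radius 0.13492033253629188 a -27.255057179408823 yawrel 0.06460841277718998
f tool x,y,z [-0.3377  2.7397  0.3503] torque tool [ 0.0618  0.0168 -0.0124]
```

{"fn": "drive_tool", "kwargs": {"increments": "0 0 2.5 0 255; 0 0 2.5 0 255; 0 0 2.5 0 255; 0 0 1.5 0 255; 0 0 0 0 255; 0 0 0 0 255"}}

```text
time: 11.02
position: [0.6137, 0.1037, 0.1101]
tool_rot: [-1.317, -1.023, 1.023]
ft_force: [-0.3, -0.8, -1.5]
grip_width: 0.112
```

```bash
python3 look.py d6 270 150 56 42 255 185 60 44
```

```text
11.125 [0.6137 0.1037 0.1101] yawx 75.6552821290828 tilt [ 0.0002  0.     -1.    ] [ 0.1399  0.2657 -2.0603] [ 0.0733 -0.0644  0.0186] 0.11701844184757301 q [-0.5397  0.3523  0.4043  1.6733 -0.1495  1.1464  1.2245]
rodframe xy -0.11991087324018027 -0.05279691893765053 radius 0.13101958697283175 a -23.763958266068276 yawrel 0.0647178709171925
f tool x,y,z [ 0.2919  2.0604 -0.0694] torque tool [-0.0442 -0.0186 -0.0869]
```

{"fn": "drive_tool", "kwargs": {"increments": "0 0 2.5 0 255; 0 0 2.5 0 255; 0 0 2.5 0 255; 0 0 2.5 0 255; 0 0 2.5 0 255; 0 0 2.5 0 255; 0 0 2.5 0 255; 0 0 2.5 0 255; 0 0 0 0 255; 0 0 0 0 255; 0 0 0 0 255"}}

```text
time: 12.5
position: [0.5943, 0.1086, 0.1101]
tool_rot: [-1.317, -1.023, 1.023]
ft_force: [-0.2, 0.9, -2.1]
grip_width: 0.116
```

```bash
python3 look.py d7 270 165 56 42 235 185 60 44
```

```text
12.6 [0.5943 0.1086 0.1101] yawx 75.65069630346255 tilt [ 0.0001  0.     -1.    ] [ 0.0017  0.0142 -0.9089] [ 0.1013  0.016  -0.0009] 0.11027714599763667 q [-0.5612  0.3142  0.4023  1.7201 -0.134   1.1342  1.2006]
rodframe xy -0.11989762285895672 -0.03280824699675031 radius 0.12430535402076773 a -15.303542966736972 yawrel 0.06930369653744606
f tool x,y,z [0.0141 0.9089 0.002 ] torque tool [ 0.0407  0.0009 -0.0942]
```

View pics/d7_s.png

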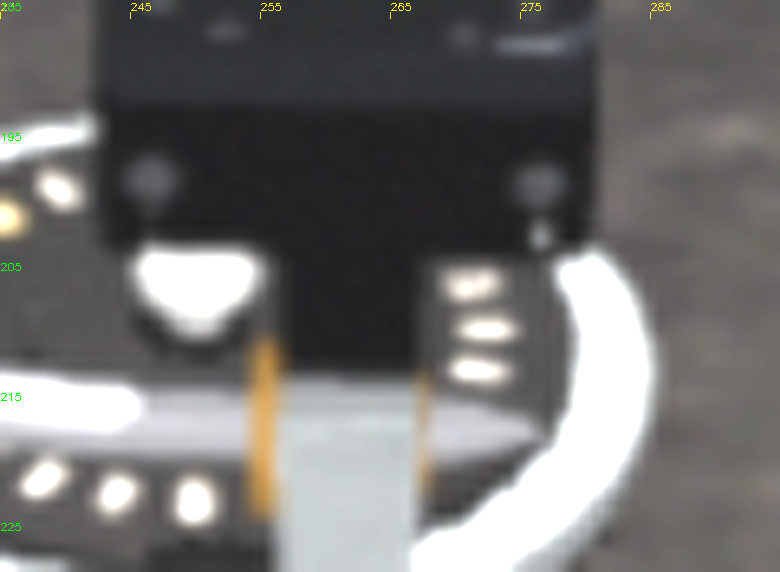

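View pics/d7_t.png

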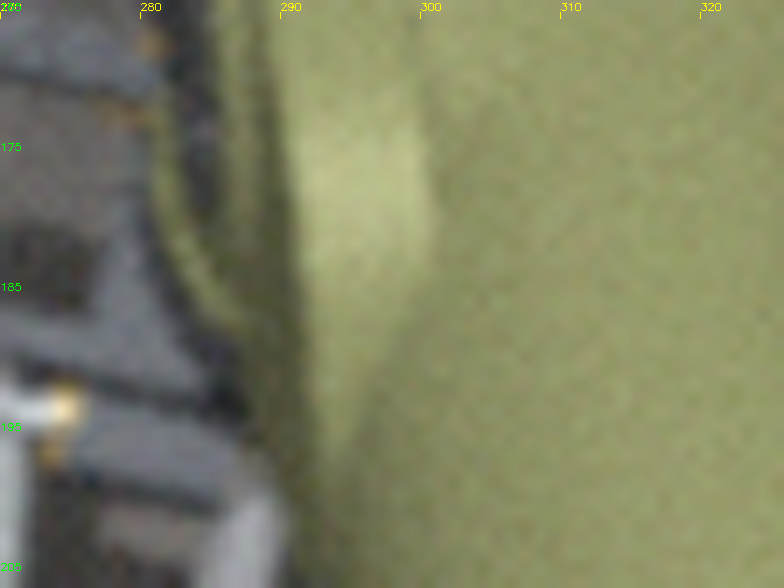

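{"fn": "drive_tool", "kwargs": {"increments": "0 0 4 0 255; 0 0 4 0 255; 0 0 4 0 255; 0 0 4 0 255; 0 0 4 0 255; 0 0 4 0 255; 0 0 4 0 255; 0 0 4 0 255; 0 0 4 0 255; 0.18 0 4.18 2 255; 0.18 0 4.18 2 255; 0.18 0 4.18 2 255; 0 0 0 0 255; 0 0 0 0 255; 0 0 0 0 255"}}

```text
time: 14.48
position: [0.5477, 0.1217, 0.1101]
tool_rot: [-1.356, -0.944, 0.944]
ft_force: [-0.3, 1.0, -1.0]
grip_width: 0.115
```

```bash
cat > pos.py <<'E'
from h import *
np.set_printoptions(precision=4,suppress=True)
def run():
    C=np.array([0.5921,0.2329]);y0=75.72;yw=np.radians(y0);EX=np.array([np.cos(yw),np.sin(yw)]);EY=np.array([-EX[1],EX[0]])
    st=ctrl.get_state();M=R.from_rotvec(st["tool_rot"]).as_matrix()
    yaw=np.degrees(np.arctan2(M[1,0],M[0,0])); h=y0-yaw
    p=st["position"]
    m=p[:2]-0.003*M[:2,2]/np.linalg.norm(M[:2,2]); d=m-C; u,v=d@EX,d@EY
    print("t",st["time"],"z",p[2],"mid",np.round([u,v],4),"radius",np.hypot(u,v),"a",np.degrees(np.arctan2(v,-u)),"heading",h,"tilt",M[:,1])
    print("f tool",M.T@st["ft_force"],"torque tool",M.T@st["torque"],"grip",st["grip_width"],"q",st["joint_positions"].round(2))
run()
E
python3 pos.py
```

```text
t 14.475 z 0.11013586221774307 mid [-0.119   0.0126] radius 0.11967637800788573 a 6.06004733763987 heading 6.049891685811303 tilt [ 0.0003  0.0003 -1.    ]
f tool [0.7934 1.0291 0.6469] torque tool [ 0.0202 -0.0184 -0.1783] grip 0.11466432668329268 q [-0.62  0.22  0.4   1.83 -0.1   1.11  1.03]
```

{"fn": "drive_tool", "kwargs": {"increments": "0.2 -0.5 0 0 255; 0.18 0 4.18 2 255; 0.18 0 4.18 2 255; 0.18 0 4.18 2 255; 0.18 0 4.18 2 255; 0.18 0 4.18 2 255; 0.18 0 4.18 2 255; 0.18 0 4.18 2 255; 0.18 0 4.18 2 255; 0 0 0 0 255; 0 0 0 0 255; 0 0 0 0 255"}}

```text
time: 15.98
position: [0.5188, 0.1383, 0.1106]
tool_rot: [-1.444, -0.731, 0.73]
ft_force: [0.4, 0.2, -2.7]
grip_width: 0.115
```

```bash
python3 pos.py; python3 pos.py|tail -1; python3 look.py e1 200 165 90 65 190 180 80 58
```

```text
t 15.975 z 0.11056197059507801 mid [-0.1109  0.045 ] radius 0.11967608446617609 a 22.06808300417304 heading 22.0602383473382 tilt [ 0.0001  0.0001 -1.    ]
f tool [ 0.3632  2.7219 -0.1815] torque tool [ 0.0332  0.0158 -0.2028] grip 0.11542634615536816 q [-0.69  0.17  0.42  1.88 -0.08  1.1   0.69]
f tool [ 0.3632  2.7219 -0.1815] torque tool [ 0.0332  0.0158 -0.2028] grip 0.11542634615536816 q [-0.69  0.17  0.42  1.88 -0.08  1.1   0.69]
16.075 [0.5187 0.1383 0.1105] yawx 53.65725779687524 tilt [ 0.0001 -0.0001 -1.    ] [ 0.7506  0.564  -2.6766] [ 0.154  -0.1392  0.0477] 0.1100923848170696 q [-0.6904  0.1714  0.4179  1.8842 -0.0776  1.1016  0.6937]
rodframe xy -0.10981538582435066 0.047760880555087065 radius 0.11975191303335529 a 23.50517391687157 yawrel 22.062742203124756
f tool x,y,z [ 0.899   2.6767 -0.27  ] torque tool [-0.0208 -0.0477 -0.2066]
```

View pics/e1_s.png

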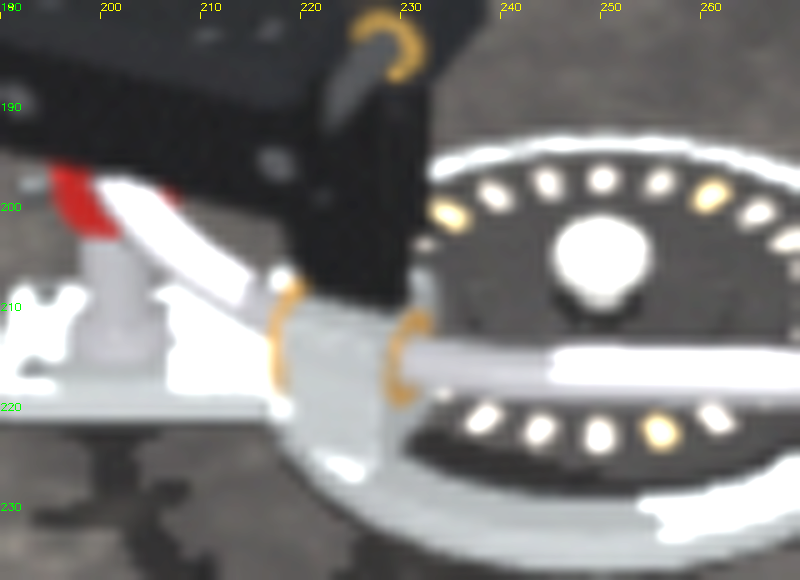

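{"fn": "drive_tool", "kwargs": {"increments": "0.3 0 0 0 255; 0.18 0 4.18 2 255; 0.18 0 4.18 2 255; 0.18 0 4.18 2 255; 0.18 0 4.18 2 255; 0.18 0 4.18 2 255; 0.18 0 4.18 2 255; 0.18 0 4.18 2 255; 0.18 0 4.18 2 255; 0.18 0 4.18 2 255; 0.18 0 4.18 2 255; 0.18 0 4.18 2 255; 0.18 0 4.18 2 255; 0 0 0 0 255; 0 0 0 0 255; 0 0 0 0 255"}}

```text
time: 18.08
position: [0.4867, 0.1764, 0.1106]
tool_rot: [-1.533, -0.406, 0.406]
ft_force: [-0.5, 0.3, -3.1]
grip_width: 0.119
```

```bash
python3 pos.py; python3 look.py e2 200 190 90 65 175 165 70 52;python3 pos.py
```

```text
t 18.075 z 0.11058805758297663 mid [-0.0829  0.0861] radius 0.11952533040338874 a 46.0646596221332 heading 46.068476275090575 tilt [ 0.0001 -0.0002 -1.    ]
f tool [-0.268   3.0694  0.5077] torque tool [-0.0212 -0.0269  0.064 ] grip 0.11878065098975232 q [-0.79  0.13  0.41  1.93 -0.06  1.1   0.17]
18.175 [0.4867 0.1765 0.1106] yawx 29.64872793519812 tilt [ 0. -0. -1.] [ 0.1812  0.1003 -1.4084] [-0.0526  0.0202 -0.0051] 0.11294868635217319 q [-0.7854  0.129   0.4148  1.9284 -0.0583  1.0957  0.1705]
rodframe xy -0.08067627074628483 0.0882435310520646 radius 0.11956413105135061 a 47.56501832946886 yawrel 46.071272064801875
f tool x,y,z [ 0.2071  1.4084 -0.0024] torque tool [-0.0357  0.0051  0.0436]
t 18.175 z 0.11057438296257882 mid [-0.0828  0.0862] radius 0.11952355736420936 a 46.12725187070145 heading 46.071272064801875 tilt [ 0. -0. -1.]
f tool [ 0.2071  1.4084 -0.0024] torque tool [-0.0357  0.0051  0.0436] grip 0.11294868635217319 q [-0.79  0.13  0.41  1.93 -0.06  1.1   0.17]
```

View pics/e2_s.png

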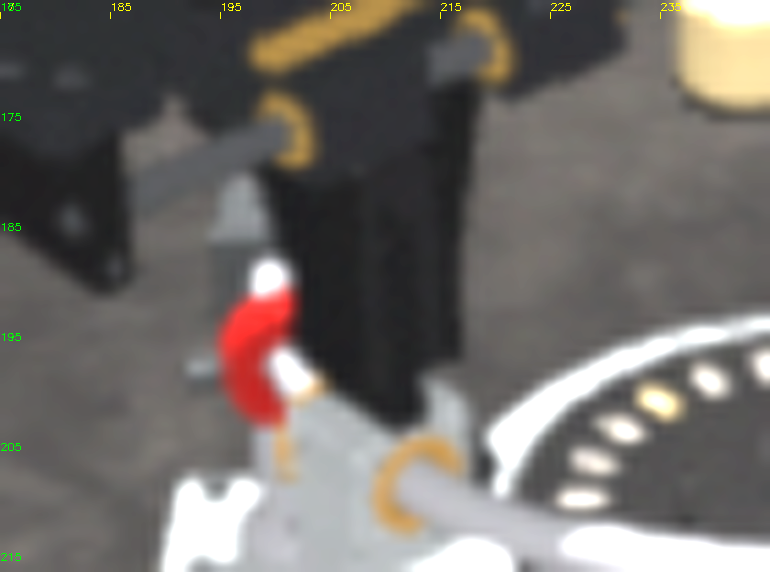

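View pics/e2_t.png

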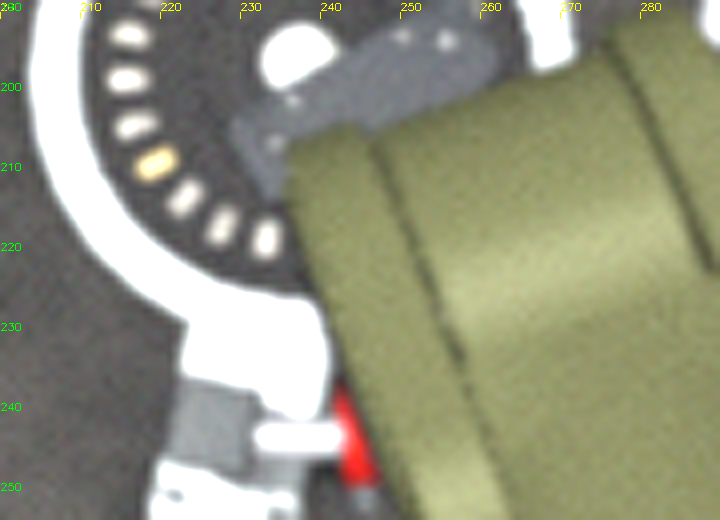

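{"fn": "drive_tool", "kwargs": {"increments": "0.15 0 4.18 2 255; 0.15 0 4.18 2 255; 0.15 0 4.18 2 255; 0.07 0 2.09 1 255; 0 0 0 0 255; 0 0 0 0 255"}}

```text
time: 18.92
position: [0.4805, 0.1898, 0.1106]
tool_rot: [-1.549, -0.31, 0.31]
ft_force: [-0.4, -0.4, -1.2]
grip_width: 0.113
```

```bash
python3 pos.py; python3 look.py e3 200 190 90 65 175 165 70 52;python3 pos.py|tail -1
```

```text
t 18.925 z 0.11058767792377953 mid [-0.0717  0.0957] radius 0.11961581491752932 a 53.153864882909716 heading 53.053520839008236 tilt [ 0.0001 -0.0001 -1.    ]
f tool [-0.4921  1.2324 -0.1741] torque tool [0.0066 0.0068 0.0564] grip 0.11265969516335984 q [-0.81  0.13  0.41  1.93 -0.06  1.1   0.02]
19.025 [0.4805 0.1898 0.1106] yawx 22.653422723585543 tilt [ 0.0001  0.     -1.    ] [-0.1379  0.6074 -1.8915] [-0.0295  0.0138 -0.0034] 0.11688951942802275 q [-0.8112  0.1265  0.4115  1.9307 -0.0567  1.0953  0.0188]
rodframe xy -0.0693207893276178 0.09748893584158039 radius 0.11962217371594511 a 54.58477002280846 yawrel 53.066577276414456
f tool x,y,z [0.1064 1.8915 0.6137] torque tool [-0.0219  0.0034  0.0241]
f tool [0.1064 1.8915 0.6137] torque tool [-0.0219  0.0034  0.0241] grip 0.11688951942802275 q [-0.81  0.13  0.41  1.93 -0.06  1.1   0.02]
```

View pics/e3_s.png

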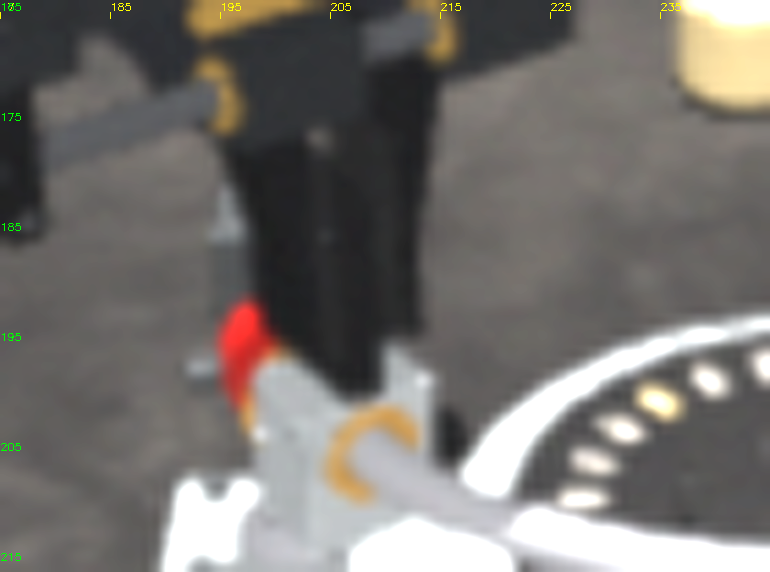

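{"fn": "drive_tool", "kwargs": {"increments": "0.03 0 1.05 0.5 255; 0.03 0 1.05 0.5 255; 0 0 0 0 255; 0 0 0 0 255"}}

```text
time: 19.52
position: [0.4797, 0.192, 0.1106]
tool_rot: [-1.55, -0.297, 0.297]
ft_force: [0.2, 0.2, -2.1]
grip_width: 0.115
```

```bash
python3 pos.py
```

```text
t 19.525 z 0.11059410541391873 mid [-0.0698  0.0971] radius 0.11957254433201497 a 54.264396855587165 heading 54.05681137694524 tilt [ 0.0001  0.     -1.    ]
f tool [0.2307 2.1455 0.1287] torque tool [-0.043  -0.0433  0.0299] grip 0.1154723184095027 q [-0.82  0.13  0.41  1.93 -0.06  1.1  -0.  ]
```

{"fn": "drive_tool", "kwargs": {"increments": "0.03 0 1.05 0.5 255; 0.03 0 0.8 0.5 255; 0 0 0 0 255; 0 0 0 0 255"}}

```text
time: 20.02
position: [0.4791, 0.1937, 0.1106]
tool_rot: [-1.552, -0.283, 0.283]
ft_force: [0.3, -0.2, -1.9]
grip_width: 0.114
```

```bash
python3 pos.py; python3 look.py e4 200 190 90 65 185 180 40 30;python3 pos.py|tail -1
```

```text
t 20.025 z 0.11059242124647942 mid [-0.0684  0.0981] radius 0.11958479097475157 a 55.13348369444078 heading 55.06291625002119 tilt [ 0.0001  0.     -1.    ]
f tool [ 0.1919  1.9139 -0.2867] torque tool [-0.0106 -0.034   0.0862] grip 0.11425493332573927 q [-0.82  0.13  0.41  1.93 -0.06  1.1  -0.02]
20.125 [0.4791 0.1936 0.1106] yawx 20.655855134185664 tilt [ 0.0001  0.     -1.    ] [ 1.1779 -0.0058 -1.6446] [-0.1022  0.0775  0.0445] 0.11628408509830769 q [-0.8183  0.1267  0.4107  1.9305 -0.0568  1.0954 -0.0241]
rodframe xy -0.06592465293034634 0.09986384283990105 radius 0.11966138462653304 a 56.56938760895365 yawrel 55.064144865814335
f tool x,y,z [ 1.1     1.6447 -0.4209] torque tool [-0.0683 -0.0445  0.1085]
f tool [ 1.1     1.6447 -0.4209] torque tool [-0.0683 -0.0445  0.1085] grip 0.11628408509830769 q [-0.82  0.13  0.41  1.93 -0.06  1.1  -0.02]
```

View pics/e4_s.png

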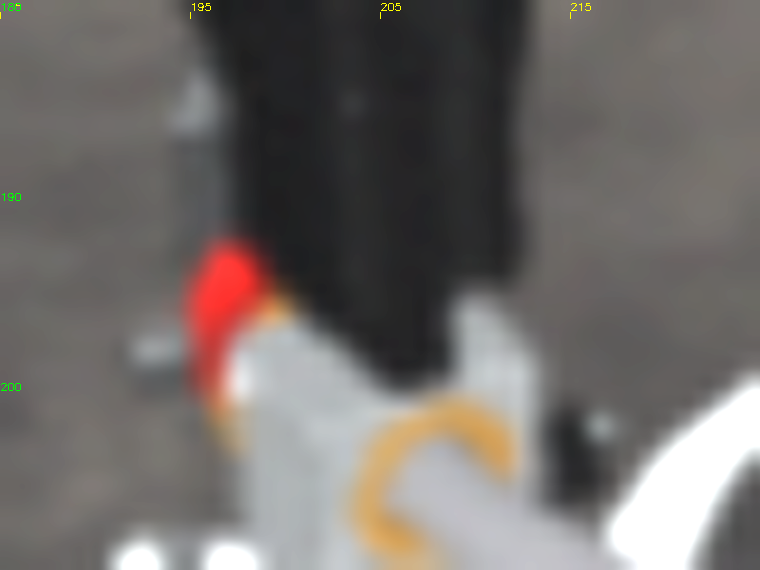

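{"fn": "drive_tool", "kwargs": {"increments": "0.02 0 0.5 0.25 255; 0.02 0 0.5 0.25 255; 0 0 0 0 255; 0 0 0 0 255"}}

```text
time: 20.62
position: [0.4787, 0.1946, 0.1106]
tool_rot: [-1.553, -0.276, 0.276]
ft_force: [-0.3, -0.1, -1.6]
grip_width: 0.114
```

```bash
python3 pos.py
```

```text
t 20.625 z 0.11056389378934 mid [-0.0675  0.0987] radius 0.1196083230839514 a 55.63169699549227 heading 55.5596607520269 tilt [ 0.0001  0.     -1.    ]
f tool [-0.297   1.6465  0.0229] torque tool [-0.0055  0.0005  0.0232] grip 0.11424157874131333 q [-0.82  0.13  0.41  1.93 -0.06  1.1  -0.03]
```

{"fn": "drive_tool", "kwargs": {"increments": "0.02 0 0.5 0.25 255; 0.02 0 0.5 0.25 255; 0 0 0 0 255; 0 0 0 0 255"}}

```text
time: 21.12
position: [0.4785, 0.1956, 0.1106]
tool_rot: [-1.554, -0.269, 0.269]
ft_force: [0.1, 0.1, -1.7]
grip_width: 0.116
```

```bash
python3 pos.py
```

```text
t 21.125 z 0.11058932748422053 mid [-0.0667  0.0992] radius 0.1195715360249183 a 56.0997590247881 heading 56.06141681902247 tilt [ 0.0001  0.     -1.    ]
f tool [0.1445 1.7018 0.0914] torque tool [-0.0613 -0.0344  0.075 ] grip 0.1163192800336766 q [-0.82  0.13  0.41  1.93 -0.06  1.1  -0.05]
```

{"fn": "drive_tool", "kwargs": {"increments": "0.02 0 0.5 0.25 255; 0.02 0 0.5 0.25 255; 0 0 0 0 255; 0 0 0 0 255"}}

```text
time: 21.62
position: [0.4782, 0.1963, 0.1106]
tool_rot: [-1.555, -0.262, 0.262]
ft_force: [-0.2, 0.2, -2.0]
grip_width: 0.112
```

```bash
python3 pos.py;  python3 look.py e5 200 190 90 65 185 180 40 30;python3 pos.py|tail -1
```

```text
t 21.625 z 0.11057429922952759 mid [-0.066   0.0997] radius 0.11960508354867197 a 56.48987004638438 heading 56.570079931469294 tilt [ 0.0001 -0.0002 -1.    ]
f tool [-0.0785  2.0337  0.2684] torque tool [-0.2496  0.009   0.1324] grip 0.11165172686453301 q [-0.82  0.13  0.41  1.93 -0.06  1.1  -0.06]
21.725 [0.4782 0.1963 0.1106] yawx 19.145656503892457 tilt [ 0.0001 -0.0001 -1.    ] [ 0.2313 -0.4082 -1.4744] [-0.3234 -0.0217 -0.0362] 0.11552104091847161 q [-0.8234  0.1272  0.4102  1.93   -0.0568  1.0955 -0.056 ]
rodframe xy -0.0635184337330124 0.10137379219960695 radius 0.1196295831674765 a 57.929709591642755 yawrel 56.574343496107545
f tool x,y,z [ 0.0845  1.4745 -0.4612] torque tool [-0.3126  0.0362  0.0856]
f tool [ 0.0845  1.4745 -0.4612] torque tool [-0.3126  0.0362  0.0856] grip 0.11552104091847161 q [-0.82  0.13  0.41  1.93 -0.06  1.1  -0.06]
```

View pics/e5_s.png

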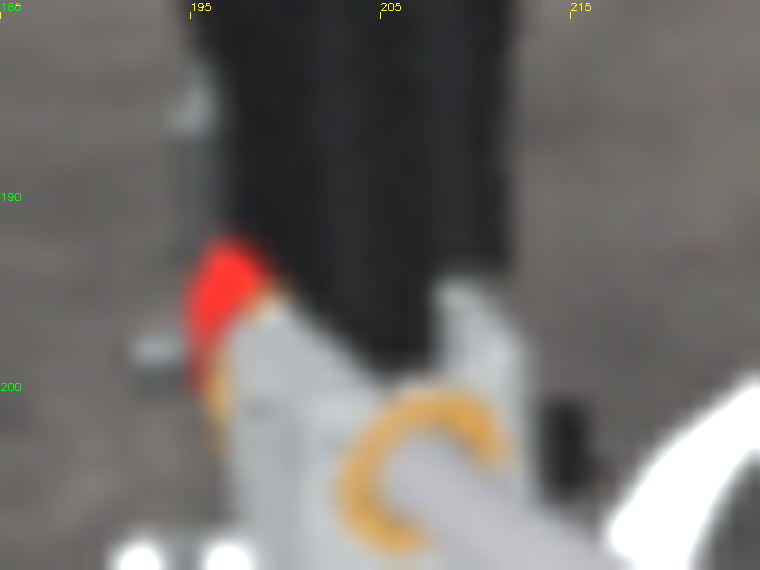

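View pics/e5_t.png

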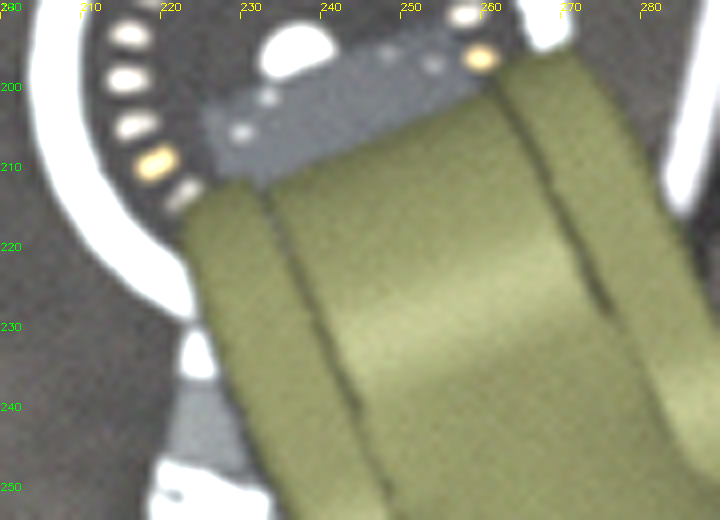

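{"fn": "drive_tool", "kwargs": {"increments": "0 0 0.4 0 255; 0 0 0 0 255; 0 0 0 0 255"}}

```text
time: 22.1
position: [0.4781, 0.1965, 0.1106]
tool_rot: [-1.555, -0.262, 0.262]
ft_force: [0.8, -1.5, -1.9]
grip_width: 0.114
```

```bash
python3 pos.py
```

```text
t 22.1 z 0.11057361809260743 mid [-0.0659  0.0998] radius 0.11961859911231014 a 56.567366983443385 heading 56.57933465480036 tilt [ 0.0001 -0.0004 -1.    ]
f tool [ 0.2134  1.8746 -1.7073] torque tool [-0.6078  0.0119  0.1689] grip 0.11366479900423472 q [-0.82  0.13  0.41  1.93 -0.06  1.1  -0.06]
```

{"fn": "drive_tool", "kwargs": {"increments": "0 0 0.5 0 255; 0 0 0 0 255; 0 0 0 0 255"}}

```text
time: 22.48
position: [0.4781, 0.1967, 0.1106]
tool_rot: [-1.556, -0.262, 0.262]
ft_force: [0.8, -4.1, -0.3]
grip_width: 0.113
```

```bash
python3 pos.py
```

```text
t 22.475 z 0.11058426709097745 mid [-0.0657  0.0999] radius 0.11960999207702282 a 56.67948159061172 heading 56.59081178942195 tilt [ 0.0002 -0.0007 -1.    ]
f tool [-0.6396  0.3516 -4.148 ] torque tool [-1.1791  0.049   0.1932] grip 0.11260776335048649 q [-0.82  0.13  0.41  1.93 -0.06  1.1  -0.06]
```

{"fn": "drive_tool", "kwargs": {"increments": "0 0 0.3 0 255; 0 0 0 0 255; 0 0 0 0 255; 0 0 0 0 255; 0 0 0 0 255; 0 0 0 0 255; 0 0 0 0 255"}}

```text
time: 23.35
position: [0.4779, 0.1971, 0.1106]
tool_rot: [-1.555, -0.262, 0.262]
ft_force: [1.2, -4.9, -0.1]
grip_width: 0.119
```

```bash
python3 pos.py; python3 look.py e6 200 190 90 65 185 180 40 30;python3 pos.py|tail -1
```

```text
t 23.35 z 0.11059373169830838 mid [-0.0654  0.1002] radius 0.11964551299755441 a 56.885819568448795 heading 56.58346974944159 tilt [ 0.0001 -0.0006 -1.    ]
f tool [-0.4791  0.1189 -5.0535] torque tool [-1.3245  0.0766  0.2321] grip 0.11872612201671533 q [-0.82  0.13  0.41  1.93 -0.06  1.1  -0.06]
23.45 [0.4779 0.1971 0.1106] yawx 19.135417753811506 tilt [ 0.0001 -0.0007 -1.    ] [ 1.0232 -4.6627 -0.4812] [-1.3174 -0.1966 -0.0715] 0.11035957294986784 q [-0.8247  0.1273  0.4096  1.9298 -0.0562  1.0957 -0.0584]
rodframe xy -0.06286255956425302 0.10186767436857032 radius 0.11970265024731212 a 58.32125736363688 yawrel 56.58458224618849
f tool x,y,z [-0.5618  0.4844 -4.7402] torque tool [-1.309   0.0715  0.2461]
f tool [-0.5618  0.4844 -4.7402] torque tool [-1.309   0.0715  0.2461] grip 0.11035957294986784 q [-0.82  0.13  0.41  1.93 -0.06  1.1  -0.06]
```

View pics/e6_s.png

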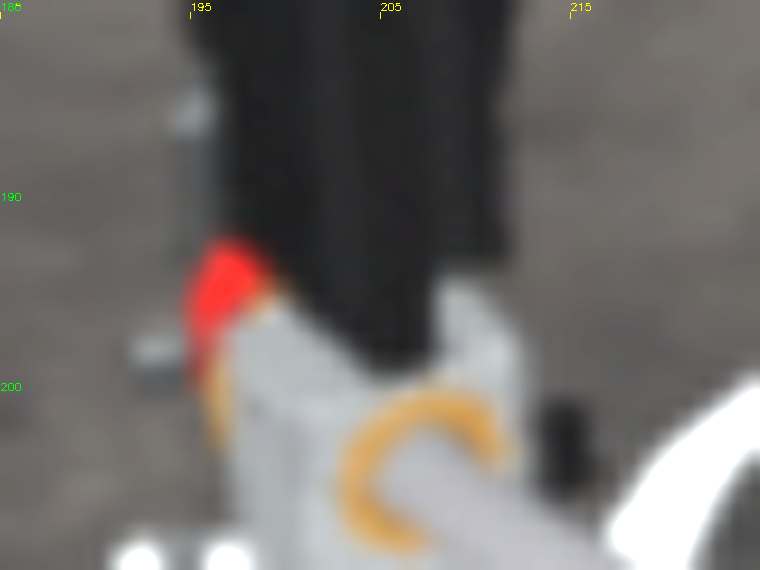

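{"fn": "drive_tool", "kwargs": {"increments": "0 0 -0.4 0 255; 0 0 -0.3 0 255; 0 0 0 0 255; 0 0 0 0 255"}}

```text
time: 23.95
position: [0.478, 0.1971, 0.1106]
tool_rot: [-1.555, -0.262, 0.262]
ft_force: [0.2, -4.4, -1.1]
grip_width: 0.115
```

```bash
python3 pos.py
```

```text
t 23.95 z 0.11057888259546074 mid [-0.0654  0.1001] radius 0.11959209511962056 a 56.85084740931667 heading 56.55774444082975 tilt [ 0.0001  0.0001 -1.    ]
f tool [-1.2591  1.0976 -4.2116] torque tool [-1.0557  0.0744  0.2645] grip 0.11504305529760242 q [-0.82  0.13  0.41  1.93 -0.06  1.1  -0.06]
```

{"fn": "drive_tool", "kwargs": {"increments": "0 0 -0.4 0 255; 0 0 0 0 255; 0 0 0 0 255"}}

```text
time: 24.32
position: [0.478, 0.1969, 0.1105]
tool_rot: [-1.554, -0.263, 0.263]
ft_force: [0.1, -3.1, -0.8]
grip_width: 0.113
```

```bash
python3 pos.py
```

```text
t 24.325 z 0.11054549801898317 mid [-0.0655  0.1001] radius 0.11959551250365627 a 56.796246799469706 heading 56.54831080934103 tilt [-0.0001  0.0004 -1.    ]
f tool [-0.9139  0.8146 -3.0068] torque tool [-0.7996 -0.0419  0.2647] grip 0.11302317891368367 q [-0.82  0.13  0.41  1.93 -0.06  1.1  -0.06]
```

{"fn": "drive_tool", "kwargs": {"increments": "0 0 -0.5 0 255; 0 0 0 0 255; 0 0 0 0 255"}}

```text
time: 24.7
position: [0.4781, 0.1967, 0.1105]
tool_rot: [-1.554, -0.263, 0.263]
ft_force: [-0.5, -1.6, -2.4]
grip_width: 0.116
```

```bash
python3 pos.py
```

```text
t 24.7 z 0.11054500842202605 mid [-0.0657  0.0999] radius 0.11957595317272217 a 56.68674718420612 heading 56.538516316408966 tilt [-0.0001  0.0007 -1.    ]
f tool [-0.9758  2.3794 -1.3511] torque tool [-0.2037  0.0213  0.1365] grip 0.11639223608076461 q [-0.82  0.13  0.41  1.93 -0.06  1.1  -0.06]
```

Only a light push of about 1 N is left, so I can release.

{"fn": "drive_tool", "kwargs": {"increments": "0 0 0 0 235; 0 0 0 0 220; 0 0 0 0 200; 0 0 0 0 160; 0 0 0 0 130; 0 0 0 0 130; 0 0 0 0 130; 0 0 0 0 130"}}

```text
time: 25.7
position: [0.4783, 0.1961, 0.1106]
tool_rot: [-1.555, -0.262, 0.262]
ft_force: [-0.3, 0.3, 1.0]
grip_width: 0.488
```

```bash
python3 pos.py; python3 look.py e7 200 190 90 65 175 170 60 44
```

```text
t 25.7 z 0.11059220792016894 mid [-0.0662  0.0996] radius 0.11956564419059217 a 56.38536920540232 heading 56.56425831753478 tilt [ 0.0001  0.0001 -1.    ]
f tool [-0.1344 -0.9824  0.3813] torque tool [-0.008   0.0002  0.0799] grip 0.48787030597415315 q [-0.82  0.13  0.41  1.93 -0.06  1.1  -0.06]
25.8 [0.4783 0.1962 0.1106] yawx 19.15342118301316 tilt [ 0.0001  0.0001 -1.    ] [ 0.4799  0.0656 -0.5714] [-0.0142 -0.0065 -0.005 ] 0.4877219947556386 q [-0.823   0.1272  0.4104  1.93   -0.057   1.0954 -0.0552]
rodframe xy -0.06368238437037622 0.10123372424008309 radius 0.11959813126722978 a 57.82752325830328 yawrel 56.56657881698683
f tool x,y,z [ 0.4748  0.5714 -0.0955] torque tool [-0.0156  0.005  -0.0015]
```

View pics/e7_s.png

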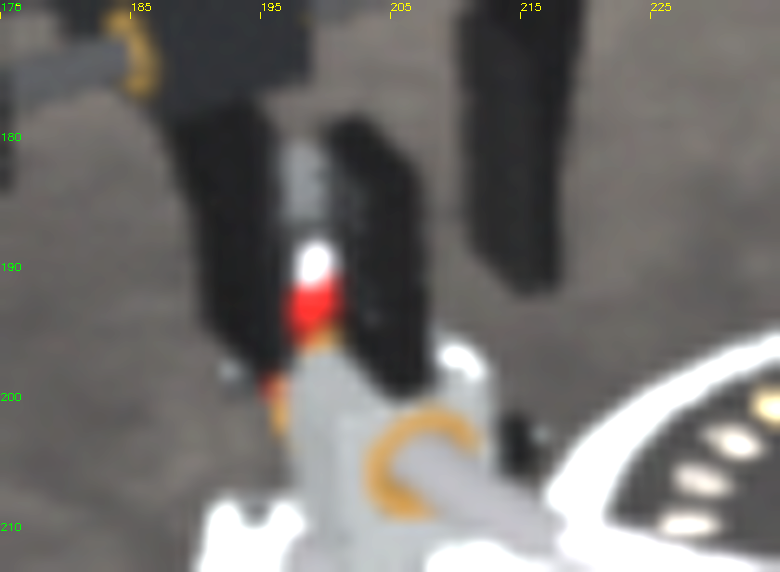

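Released, with the fin standing free between the fingers. I'll lift clear and check the final state.

{"fn": "drive_tool", "kwargs": {"increments": "0 -15 0 0 130; 0 -25 0 0 130; 0 -30 0 0 130; 0 -30 0 0 130; 0 -30 0 0 130; 0 0 -40 0 130; 0 0 -40 0 130; 0 0 -40 0 130; 0 0 -40 0 130; 0 0 0 0 130; 0 0 0 0 130"}}

```text
time: 27.18
position: [0.5308, 0.0458, 0.2412]
tool_rot: [-1.554, -0.263, 0.262]
ft_force: [-0.0, 0.8, 0.0]
grip_width: 0.491
```

```bash
python3 pos.py; python3 look.py e8 200 200 80 60 175 170 60 44; python3 - <<'E'
from h import *
for nm in("top","side"):
    d=get_image(nm);h=cv2.cvtColor(d["img"],cv2.COLOR_RGB2HSV)
    m=(((h[...,0]<8)|(h[...,0]>172))&(h[...,1]>150)&(h[...,2]>80)).astype(np.uint8)
    n,l,st,ce=cv2.connectedComponentsWithStats(m)
    for i in range(1,n):
        if st[i,4]>8: print(nm,"red",st[i],ce[i])
E
```

```text
t 27.175 z 0.24123843104279952 mid [-0.199   0.0116] radius 0.19932964341208867 a 3.3427248192746517 heading 56.54514290851825 tilt [ 0.0006  0.0011 -1.    ]
f tool [ 0.2466 -0.0234  0.7426] torque tool [ 0.0052 -0.0156 -0.0063] grip 0.4909010613756122 q [-0.67  0.06  0.56  1.73 -0.03  1.36  0.23]
27.275 [0.5306 0.0466 0.2409] yawx 19.290809701163212 tilt [ 0.0002  0.0008 -1.    ] [ 0.3675 -0.8458  0.4769] [-0.0861  0.062  -0.0254] 0.4931367587845723 q [-0.6741  0.0563  0.5626  1.7339 -0.0315  1.3598  0.2311]
rodframe xy -0.19572455008103187 0.013689882808824032 radius 0.19620273289570073 a 4.001016388307917 yawrel 56.42919029883679
f tool x,y,z [ 0.0677 -0.4775 -0.9194] torque tool [-0.0608  0.0255  0.0869]
top red [242 238   6  13  49] [244.20408163 244.04081633]
top red [ 60 252  18  12 151] [ 69.01986755 257.52317881]
side red [487  48  14  20 128] [493.484375  57.328125]
side red [169  87   9  12  86] [172.79069767  92.27906977]
side red [195 192   6   6  24] [197.25  194.125]
```

View pics/e8_s.png

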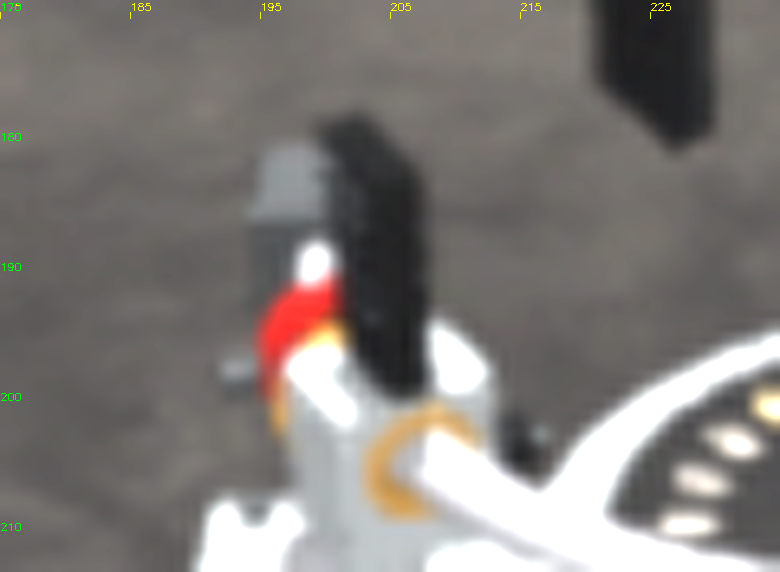

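View pics/e8_t.png

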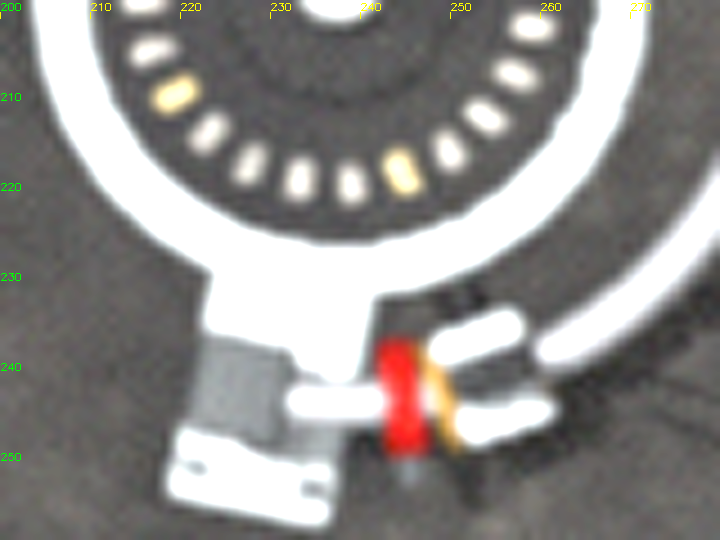

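```bash
python3 - <<'E'
from h import *
np.set_printoptions(precision=4,suppress=True)
d=get_image("top");im=d["img"];x0,y0,x1,y1=238,232,268,256
h=cv2.cvtColor(im,cv2.COLOR_RGB2HSV)
b=(h[...,0]>8)&(h[...,0]<26)&(h[...,1]>90)&(h[...,2]>60)
r=((h[...,0]<8)|(h[...,0]>172))&(h[...,1]>120)&(h[...,2]>70)
for v in range(y0,y1): print(v,''.join('B' if b[v,u] else 'R' if r[v,u] else ('#' if im[v,u].mean()>150 else '+' if im[v,u].mean()>80 else '.') for u in range(x0,x1)))
C=np.array([0.5921,0.2329]);yw=np.radians(75.72);EX=np.array([np.cos(yw),np.sin(yw)]);EY=np.array([-EX[1],EX[0]])
def ang(p): q=p[:2]-C;u,v=q@EX,q@EY;return np.degrees(np.arctan2(v,-u)),np.hypot(u,v)
ys,xs=np.nonzero(r[y0:y1,x0:x1]);ys+=y0;xs+=x0
A=np.array([ang(onz(d,x,y,0.09)) for x,y in zip(xs,ys)]);print("red a range",A[:,0].min(),np.median(A[:,0]),A[:,0].max())
ys,xs=np.nonzero(b[y0:y1,x0:x1]);ys+=y0;xs+=x0
for x,y in zip(xs,ys): print(x,y,np.array(ang(onz(d,x,y,0.085))))
E
```

```text
232 ######+++...................++
233 ####+......................+##
234 ###+............++#+.....++###
235 ###+.........++#####+...+#####
236 ###+......++########+.++######
237 ###+.RR.B+##########++########
238 ##+.RRRRB+########++.+#######+
239 ##+.RRRRB+######++...+#####++.
240 ##+.RRRRBB###++.......+++++...
241 ##++RRRR+BB++.........++......
242 ##+++RRRRBBB........++........
243 #####RRR+#BBB....++++++.......
244 #####RRR+##BB++++++####+......
245 #####RRRR##B###########+......
246 ####+RRRR+BB###########+......
247 +++++RRRRRBB#########++.......
248 ....RRRRRRBBB#####++..........
249 .....RRRRR.BB++++.............
250 .....RRRRR..B.................
251 ......+++.....................
252 ......+++.....................
253 .......++.....................
254 ..............................
255 ....................++........
red a range 66.69607486114495 69.19282966817796 72.06617741739844
246 237 [65.7939  0.1047]
246 238 [66.0286  0.107 ]
246 239 [66.2531  0.1094]
246 240 [66.468   0.1117]
247 240 [65.2617  0.1122]
247 241 [65.492   0.1145]
248 241 [64.3193  0.115 ]
247 242 [65.7128  0.1168]
248 242 [64.5631  0.1173]
249 242 [63.4229  0.1178]
248 243 [64.7971  0.1196]
249 243 [63.6784  0.1201]
250 243 [62.5695  0.1207]
249 244 [63.9241  0.1225]
250 244 [62.8353  0.123 ]
249 245 [64.1604  0.1248]
248 246 [65.4467  0.1266]
249 246 [64.388   0.1271]
248 247 [65.6473  0.129 ]
249 247 [64.6072  0.1294]
248 248 [65.8406  0.1313]
249 248 [64.8186  0.1318]
250 248 [63.804   0.1323]
249 249 [65.0225  0.1341]
250 249 [64.025   0.1346]
250 250 [64.2383  0.1369]
```

```bash
python3 - <<'E'
from bench import ctrl, workorder
s=ctrl.get_state(); print(s["time"],abs(s["qd"]).max(),s["ft_force"])
print(workorder.close_job())
E
```

```text
27.425 0.005361377936807345 [ 0.06344195 -0.26972846 -0.62480156]
the job is handed in; nothing more can be done
None
```

The carriage is on the rod, seated against the red stop collar and released, and the job was handed in at about 27 s. The interface gives no verdict, so the checks below are my own measurements.

I gripped the carriage by its fin and threaded it onto the rod, with pauses and no noticeable force. I slid it round the bend, turning it with the rod. Then I pressed it on the collar at a measured 4 to 5 N for about 0.9 s, eased off to about 1 N, opened the gripper and lifted clear.

What the last checks showed:
- **Collar:** its position in the top view moved less than 0.1 pixel (about 0.2 mm) from the start, so it was not shifted.
- **Seating:** the bell mouth touches the collar at its inner edge. The centre-to-centre distance is about 3.5 to 4 mm from pixels, against the expected 3 to 4 mm and the 5.5 mm limit.
- **Upright and released:** the fin looked upright in both views, and the gripper is clear of everything.
- **Bystanders:** nothing suggested they were touched, but I did not measure them again.

Two readings were less certain:
- **Height:** the side camera put the carriage 1 to 2 mm lower than the arm's height reading. That is within the calibration error; I raised the carriage 0.5 mm on the bend to take load off the rod.
- **Push force:** the force on the collar was inferred from the wrist sensor, whose noise was about 0.5 N. It was not measured at the collar.

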